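# Load the terminal feeder and advance the strip

### The arm

A 6-joint arm with a two-finger parallel gripper is mounted at the origin on the work surface. World frame = base frame: x ahead of the robot, y to its left, z up, the work surface at z = 0. Lengths are in m, angles in rad, forces in N, time in s.
With the tool pointing down it reaches from about 0.3 to 0.875 m from the base axis. Payload 6.4 kg.
Tool frame: the origin (TCP) lies midway between the tips of the shut fingers; the grasp point (between the pads) lies 19 mm behind it; z points along the fingers, y is the line along which they close (so a half turn about z gives the same grasp; the last joint's range is limited). The gripper opens to 85 mm and grips with 20 to 120 N. Pads are 22 mm wide; open, the fingers measure 114 mm over their backs; the gripper's body (76 mm by 85 mm) begins 54 mm behind the grasp point. The pads swing forward as they close: fully open they stand 13 mm farther back than shut.
Start: joints at [-1.397, 0.181, 1.607, -0, 1.354, -0.206], TCP at [0.213, -0.534, 0.196] pointing down, gripper open.
Joint ranges: [-2.99, 2.99], [-0.89, 2.07], [0.3, 2.58], [-1.14, 4.28], [0, 2.63], [-3.12, 3.12]. Speed limits (rad/s): [2.57, 2.57, 3.01, 3.14, 3.14, 3.14].

### API

Orientations are given as a unit quaternion [w, x, y, z].
In Python, from bench import ctrl, vision, workorder gives the robot as it stands. The module is installed in compiled form; this text tells all that it offers.
- The arm moves only by the tool servo_tool, never from a script. Its argument "steps" is a list of rows, each an object of numbers: "dx", "dy", "dz": the shift along the world's x, y, z as a fraction of full scale; "wx", "wy", "wz": the turn, a rotation vector about the world's x, y, z as a fraction of full scale. A call has exactly 5 rows; each row is the pose to reach, as a shift and turn from the pose commanded when the call began, turning the shorter way round; what a row does not reach only later rows make up. Full scale, the value 1, is 100 mm for a shift and pi rad for a turn. A row lasts 1/12 s, in which the tool goes at most 41.7 mm and 7.16 degrees, less where a joint would pass 70% of its speed; a pose out of reach is approached as far as the arm can. A call with a number of a shift or a turn outside -1 to 1 is refused whole. A call with a gripper value outside its range is refused whole. "jaw" is the opening, from 0 (shut) to 1 (fully open), set as the call begins (left out, the last holds). The fingers move at their own pace and stop on an object; the grip force is fixed at half the most. Time passes only in rows, so rows that repeat a pose let the fingers close, or fill a call up. It gives the time, the measured TCP pose, the force, the opening and the grip force at its end, in the units of the state.
- ctrl.get_obs(): the state, without advancing time (a new reading comes with each control period).
- vision.camera(name): name is "scene" or "top" or "wrist"; returns a dict with "frame" (420x560x3 uint8, red, green, blue), "vfov" (degrees; the focal length in pixels is half the picture's height over the tangent of half this angle, whatever the lens; pixels are square), "cx", "cy" (the principal point, pixels), "camera_from_world" (4x4, takes a point from world to camera coordinates). Camera axes: x right, y up, looking along -z (the intrinsics and any distortion apply to the point x, -y, -z); pixel columns grow to the right and rows downward; lengths in m; the calibration is good to about 2 mm. A picture is of the moment at which its call begins. There is no depth.
- workorder.hand_in(): hands the job in; it is judged then, once.
The state is a dict: "time_s": time; "q": joint angles; "dq": joint speeds; "joint_efforts": joint torques, N m; "eef_pos": TCP position; "eef_rot": TCP orientation; "wrist_force": force on the tool from outside, world axes, zero at the start; "torque": the same for the moment, N m; "opening": opening from 0.0 (shut) to 1.0 (fully open); "grasp_force": force on a finger pad.
Only numpy, scipy, OpenCV 4.12 (cv2) and the standard library are available. Lean on these libraries where they do the work, as an engineer would, in place of code of your own. Each camera call takes 0.05 s, during which the arm holds its last target. There are 200 camera calls.

### The job

Load the terminal feeder: set the full orange cassette flat on the floor of the open blue-fronted drawer and let go of it, then push the drawer fully home until it clicks into its detent, without slamming it. With the drawer home, swing the red-handled advance lever all the way to its stop and let it spring back. Leave the empty grey cassette and the other things on the bench where they are.

Things in the scene. Friction and masses are not known exactly. Their poses are not given: they have to be found in the camera images.
- feeder: White bench feeder, 160 mm deep (x), 300 mm wide (y), fixed on the bench; placed and turned differently each time. Origin on the bench; its front face is at x = -60 mm, -x points out of the front. Its left half (y -20 to 160 mm) is the drawer bay, roof at z = 100 mm; its right half (y -140 to -20 mm) is the feed head, top at z = 118 mm, with the lever on it.
- drawer (a joint): Opening of the drawer along the feeder's -x, in m: 0 = home, 0.12 = fully open; starts at 0.098 to 0.12. About 1 N of friction; a detent needs about 5 N to pass at 0.02 to 0.01, then pulls the drawer the last 9 mm home.
- drawer_floor (a point): Centre of the drawer's inner floor, 20 mm above the bench; axes as the feeder's. The drawer is an open grey tray, inside 90 mm (x) by 130 mm (y), walls 35 mm high outside, 30 mm inside. Its bay has 68 mm of height over this floor.
- drawer_front (a point): Point on the outer face of the drawer's blue front panel, mid-width, 75 mm above the bench; axes as the feeder's (outward is -x). The panel is flat, 165 mm wide, from 5 to 100 mm above the bench; push it here.
- drawer_home (a point): Where drawer_front lies when the drawer is home (fixed to the feeder).
- cassette: Full cassette: orange box 70 (x) by 110 (y) by 30 mm high, two copper discs on top; a grip fin at the middle of its top: 50 mm long (x), 16 mm thick (y), z = 30 to 58 mm. Origin at the centre of its underside. About 0.3 kg. Goes into the drawer with its long side across it, either way round. Starts left or right of the feeder, swapped at random with the empty one.
- empty_cassette: The empty cassette, a bystander: same shape and frame, grey with black discs.
- advance_lever (a joint): Angle of the advance lever in rad: 0 = at rest, 1.2 = at its stop. It turns level about a vertical axis, clockwise seen from above: at rest it points to the feeder's right (-y), at the stop nearly to the feeder's front (-x). A spring returns it; 1.5 N (rest) to 4.5 N (stop) at the grip.
- lever_grip (a point): Centre of the upright part of the lever's red handle to take: a post 18 mm in diameter, 50 mm tall above the flat lever arm, at the end of the arm, 80 mm from the axis. The arm's top is 134 mm and the post's top 184 mm above the bench, this point 164 mm.
- lever_pivot (a point): Point on the lever's vertical axis at the height of lever_grip; axes as the feeder's.
- cutters: Bystander: red-handled wire cutters lying flat, 140 mm long, 16 mm high; origin at its pivot, handles to -x.
- screwdriver: Bystander: screwdriver with a green handle lying flat, handle to its -x.
- oil_bottle: Bystander: white bottle, 52 mm in diameter, 130 mm tall, red cap; origin under its centre.
- hex_key: Bystander: dark hex key lying flat, 140 mm long; origin in its middle.
- parts_bin: Bystander: blue open bin of copper terminals, 140 by 100 by 60 mm; origin under its centre.
There are look-alikes about, which are no part of the job. There is more than one size of the cassette; the job needs the smallest.

How it is judged:
By the outcome, as a careful person would: the job done as asked, in the order asked, and still so for the second after the job is handed in, with the robot touching nothing.
It also fails if it takes over 72 s, if anything falls off the work surface, if the arm or the gripper's body presses on something with over 40 N, if the wrist force passes 120 N, or if a joint passes its speed limit or range.

## Working session

There is one attempt and no reset: what is moved stays moved. The work goes in short steps, Python scripts to look and compute and a tool call to move; the robot and the scene stay as the last step left them, time stands still between calls to the robot, and variables do not carry over. Pictures are saved under pics/ and viewed, at most 10 in all, crops included, and the job is handed in when it is done.

Besides the shell and the picture viewer there is one more tool, called after ">>>" as name(argument=value, ...), one argument or row to a line, values as JSON. servo_tool: Moves the arm, as the interface text tells. Its arguments: {"type":"object","properties":{"steps":{"type":"array","items":{"type":"object","properties":{"dx":{"type":"number"},"dy":{"type":"number"},"dz":{"type":"number"},"wx":{"type":"number"},"wy":{"type":"number"},"wz":{"type":"number"}}}},"jaw":{"type":"number"}},"required":["steps"]}

```bash
mkdir -p pics
cat > h.py <<'E'
import numpy as np, cv2
from bench import ctrl, vision, workorder
def cam(n):
    c=vision.camera(n); np.savez(''+n+'.npz',**{k:v for k,v in c.items()}); return c
def load(n):
    return dict(np.load(''+n+'.npz',allow_pickle=True))
def f(c): return 210/np.tan(np.radians(float(c['vfov']))/2)
def ray(c,u,v):
    M=np.array(c['camera_from_world']);R=M[:3,:3];o=-R.T@M[:3,3]
    d=R.T@np.array([(u-c['cx'])/f(c),-(v-c['cy'])/f(c),-1]);return o,d
def onz(c,u,v,z):
    o,d=ray(c,u,v);return o+d*(z-o[2])/d[2]
def proj(c,p):
    M=np.array(c['camera_from_world']);q=M[:3,:3]@np.asarray(p)+M[:3,3]
    return c['cx']+f(c)*q[0]/-q[2], c['cy']-f(c)*q[1]/-q[2]
E
python3 - <<'E'
from h import *
for n in ('scene','top'):
    c=cam(n);cv2.imwrite(f'pics/{n}0.png',cv2.resize(c['frame'],(784,588))[:,:,::-1])
    print(n,{k:v for k,v in c.items() if k not in('frame',)})
print(ctrl.get_obs())
E
```

```text
scene {'vfov': 50.15995425494398, 'cx': 287.5836402785422, 'cy': 211.75121492297896, 'camera_from_world': array([[ 0.70099031,  0.71287244, -0.02062697, -0.30817812],
       [-0.44641622,  0.46116383,  0.76683798,  0.13811786],
       [ 0.55617007, -0.52833777,  0.64150919, -1.58766956],
       [ 0.        ,  0.        ,  0.        ,  1.        ]])}
top {'vfov': 49.216592199336205, 'cx': 276.6502935183398, 'cy': 209.7606910710387, 'camera_from_world': array([[-0.02026995, -0.99968138,  0.01504208, -0.04709014],
       [ 0.98902128, -0.01784656,  0.14669153, -0.4851168 ],
       [-0.14637634,  0.01785036,  0.98906791, -1.40859512],
       [ 0.        ,  0.        ,  0.        ,  1.        ]])}
{'time_s': 0.1, 'q': array([-1.39729381e+00,  1.81491755e-01,  1.60789286e+00, -2.47946046e-06,
        1.35381034e+00, -2.06296883e-01]), 'dq': array([-0.0012509 , -0.0017707 , -0.00322615,  0.00093608, -0.00191385,
        0.00035612]), 'joint_efforts': array([ 5.39080083e-04, -4.45878410e+01, -3.52238846e+01, -2.07524108e-04,
        4.15426548e-03, -1.38879517e-05]), 'eef_pos': array([ 0.21309241, -0.53346552,  0.19536755]), 'eef_rot': array([-8.01065935e-04,  9.82022807e-01,  1.88760601e-01,  1.19257941e-05]), 'wrist_force': array([ 0.308697  ,  0.2188531 , -0.60439716]), 'torque': array([-0.00884561, -0.01527025, -0.04849453]), 'grasp_force': 0.0, 'opening': 0.9943619251371628}
```

View pics/scene0.png

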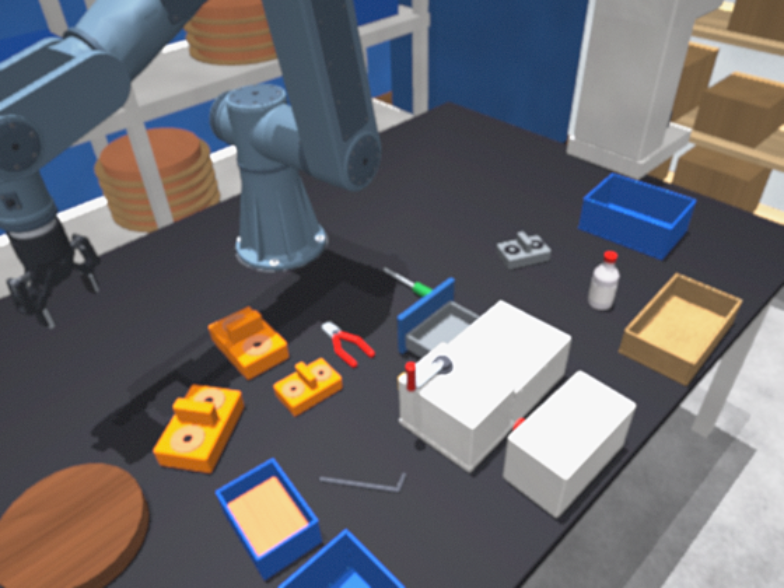

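View pics/top0.png

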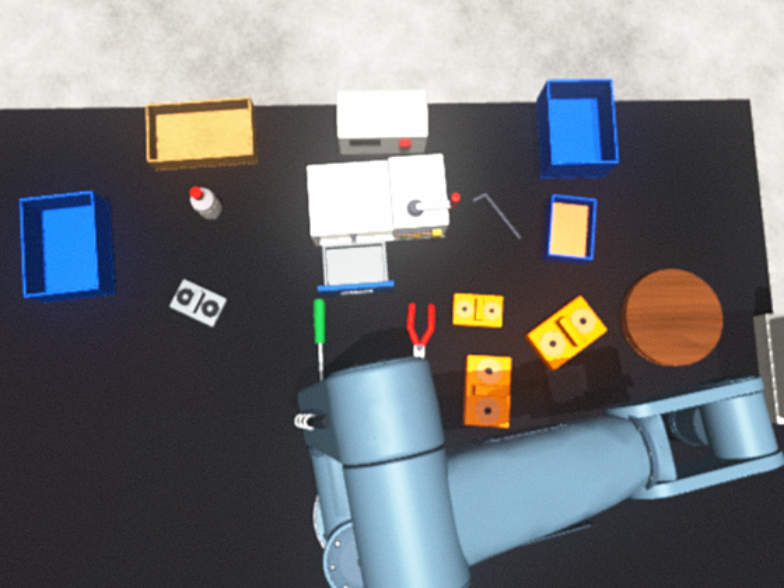

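Scene: three orange cassettes (784-wide top view) at (478,310), (488,391) and (567,332). The first is clearly the smallest, about 50x33 px, or roughly 108x71 mm at 2.15 mm/px. The lever's red post is at (455,198), the drawer front at (355,287), and the grey cassette at (198,302). There is also a look-alike box behind the feeder at (382,120).

Run:
```python
from h import *
c=load('top');im=c['frame'];hsv=cv2.cvtColor(im,cv2.COLOR_RGB2HSV)
K=np.array([[f(c),0,c['cx']],[0,f(c),c['cy']],[0,0,1]])
def blobs(m,a=25):
    n,l,s,ct=cv2.connectedComponentsWithStats(m.astype(np.uint8)); return [(l==i,s[i]) for i in range(1,n) if s[i][4]>a]
def world(mask,z):
    cs,_=cv2.findContours(mask.astype(np.uint8),cv2.RETR_EXTERNAL,cv2.CHAIN_APPROX_NONE)
    p=max(cs,key=len)[:,0,:]; return np.array([onz(c,u,v,z)[:2] for u,v in p])
def rect(mask,z):
    w=world(mask,z)*1000; return cv2.minAreaRect(w.astype(np.float32))
H,S,V=[hsv[...,i].astype(int) for i in range(3)]
print('orange')
for m,s in blobs((H>8)&(H<28)&(S>150)&(V>120),150): print(s,rect(m,.03))
print('blue')
for m,s in blobs((H>100)&(H<118)&(S>150)&(V>60),80):
    if s[0]<400 and s[0]>150: print(s,rect(m,.1))
print('red')
for m,s in blobs(((H<6)|(H>174))&(S>150)&(V>90),10): print(s,rect(m,.184))
print('white')
for m,s in blobs((S<40)&(V>215),400): 
    if s[1]>100: print(s,rect(m,.11))
print('scene red')
d=load('scene');hs=cv2.cvtColor(d['frame'],cv2.COLOR_RGB2HSV).astype(int)
for m,s in blobs(((hs[...,0]<6)|(hs[...,0]>174))&(hs[...,1]>150)&(hs[...,2]>90),10): print(s)
a=cv2.resize(im[95:345,200:440],(576,600),interpolation=cv2.INTER_CUBIC);cv2.imwrite('pics/crop.png',a[:,:,::-1])
```

```text
orange
[ 447  192   69   69 3772] ((422.5218200683594, -703.3929443359375), (218.09609985351562, 216.78915405273438), 88.87126922607422)
[323 209  37  26 391] ((444.6070556640625, -258.73931884765625), (114.81124877929688, 76.53804016113281), 85.56645202636719)
[376 211  58  53 987] ((389.8302001953125, -456.84478759765625), (102.92413330078125, 163.15708923339844), 34.66508865356445)
[ 331  253   35   53 1390] ((265.38629150390625, -273.2926940917969), (102.76117706298828, 157.8641815185547), 85.15319061279297)
blue
[ 383   57   60   71 3731] ((843.1494750976562, -488.8130798339844), (231.59329223632812, 179.51097106933594), 0.03436099365353584)
[390 138  37  50 428] ((613.9230346679688, -461.3548278808594), (103.91120147705078, 147.96897888183594), 82.62754821777344)
[226 200  56   9 210] ((492.3070373535156, 13.975456237792969), (15.022586822509766, 166.01649475097656), 3.53096866607666)
red
[286  99   7   5  29] ((783.5877075195312, -96.400634765625), (17.672746658325195, 12.276458740234375), 89.1786880493164)
[135 133  10   9  67] ((681.1505126953125, 336.91845703125), (26.261959075927734, 23.851831436157227), 89.11785888671875)
[322 137   7   8  42] ((662.2916870117188, -197.75714111328125), (17.402448654174805, 21.065872192382812), 88.00569915771484)
[290 216  21  31 345] ((400.76312255859375, -118.20120239257812), (57.09867477416992, 82.80494689941406), 84.83304595947266)
white
[ 219  110  103   78 5223] ((665.6707763671875, -40.69181823730469), (218.63641357421875, 306.00689697265625), 5.214824676513672)
[ 233  175   44   28 1028] ((537.2673950195312, 11.083564758300781), (76.3617172241211, 125.84085845947266), 3.771576166152954)
scene red
[431 179  10   8  66]
[237 236  31  27 329]
[289 258   7  21 102]
[367 299   8   7  16]
```

View pics/crop.png

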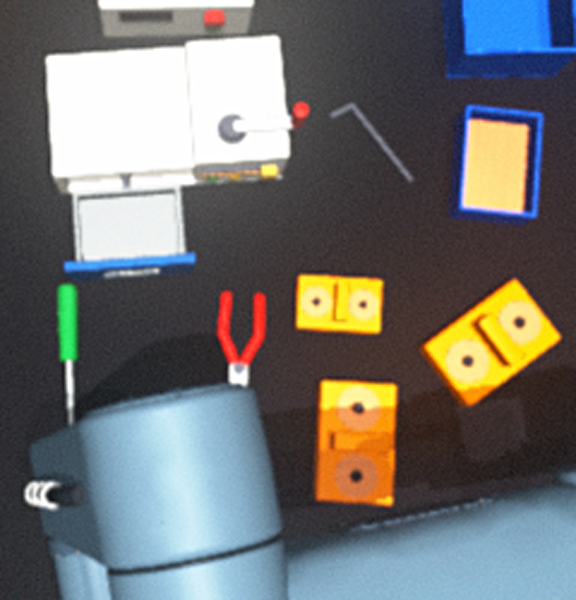

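The crop confirms it: the smallest cassette, at (339,304) in the crop, measures about 110x70 mm after allowing for its visible sides. The other two, at (357,442) and (490,342), are about 150 mm long. The smallest is at about (0.447, -0.261) with yaw -4.4°. The feeder's yaw is about +3.7°. I'm moving above the cassette now.

>>> servo_tool(
  steps=[
    {"dx":0.16,"dy":0.18,"wz":-0.03},
    {"dx":0.32,"dy":0.36,"wz":-0.06},
    {"dx":0.48,"dy":0.54,"wz":-0.09},
    {"dx":0.64,"dy":0.72,"wz":-0.12},
    {"dx":0.78,"dy":0.9,"wz":-0.146},
  ],
  jaw=0.5,
)

```text
$.steps[0]: bad value
```

>>> servo_tool(
  steps=[
    {"dx":0.16,"dy":0.18},
    {"dx":0.32,"dy":0.36},
    {"dx":0.48,"dy":0.54},
    {"dx":0.64,"dy":0.72},
    {"dx":0.78,"dy":0.9},
  ],
)

```text
$.steps[0]: bad value
```

>>> servo_tool(
  steps=[
    {"dx":0.18,"dy":0.22},
    {"dx":0.36,"dy":0.44},
    {"dx":0.54,"dy":0.66},
    {"dx":0.72,"dy":0.9},
    {"dx":0.72,"dy":0.9},
  ],
)

```text
$.steps[0]: bad value
```

Run:
```python
from h import *
o=ctrl.get_obs();print(o['time_s'],o['eef_pos'],o['eef_rot'],o['opening'],o['wrist_force'])
c=cam('wrist');im=c['frame'];cv2.imwrite('pics/w1.png',im[:,:,::-1])
t=load('top')
print('vfov',c['vfov'],'cam pos',ray(c,0,0)[0])
hs=cv2.cvtColor(im,cv2.COLOR_RGB2HSV).astype(int)
m=((hs[...,0]>8)&(hs[...,0]<28)&(hs[...,1]>150)&(hs[...,2]>120)).astype(np.uint8)
for k in cv2.findContours(m,cv2.RETR_EXTERNAL,cv2.CHAIN_APPROX_NONE)[0]:
    if len(k)>100:
        w=np.array([onz(c,u,v,.03)[:2]*1000 for u,v in k[:,0]],np.float32);print(cv2.boundingRect(k),cv2.minAreaRect(w))
```

```text
0.1 [ 0.21309241 -0.53346552  0.19536755] [-8.01065935e-04  9.82022807e-01  1.88760601e-01  1.19257941e-05] 0.9943619251371628 [ 0.308697    0.2188531  -0.60439716]
vfov 58.041788723416765 cam pos [ 0.29032714 -0.5029753   0.37408341]
(193, 0, 120, 28) ((330.73297119140625, -458.8304443359375), (9.43928337097168, 97.89340209960938), 31.510820388793945)
(33, 0, 58, 117) ((235.74783325195312, -319.1810302734375), (22.064699172973633, 110.80753326416016), 85.61852264404297)
(0, 0, 41, 34) ((257.9004211425781, -282.8402099609375), (24.867671966552734, 33.140464782714844), 12.347596168518066)
```

View pics/w1.png

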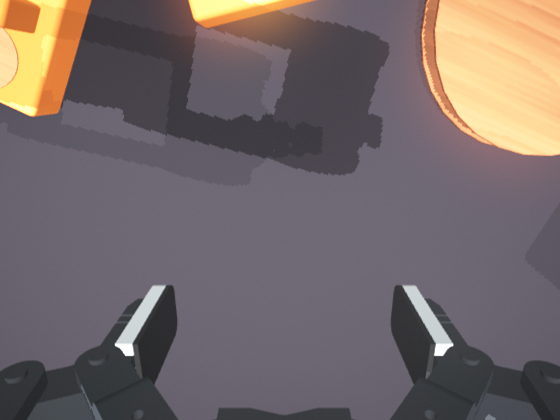

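The moves were refused, and the cause is probably the missing keys in each row. The wrist picture shows the open fingers at the bottom (150,320) and (420,320), with two large cassettes at the top edge. I'm resending with all six keys.

>>> servo_tool(
  steps=[
    {"dx":0.16,"dy":0.18,"dz":0,"wx":0,"wy":0,"wz":-0.03},
    {"dx":0.32,"dy":0.36,"dz":0,"wx":0,"wy":0,"wz":-0.06},
    {"dx":0.48,"dy":0.54,"dz":0,"wx":0,"wy":0,"wz":-0.09},
    {"dx":0.64,"dy":0.72,"dz":0,"wx":0,"wy":0,"wz":-0.12},
    {"dx":0.78,"dy":0.9,"dz":0,"wx":0,"wy":0,"wz":-0.146},
  ],
  jaw=0.5,
)

```text
time_s: 0.57
eef_pos: [0.2918, -0.4429, 0.1958]
eef_rot: [-0.0, 0.999, -0.042, -0.0]
wrist_force: [-0.3, -0.8, -0.7]
opening: 0.498
grasp_force: 0.0
```

>>> servo_tool(
  steps=[
    {"dx":0.16,"dy":0.18,"dz":0,"wx":0,"wy":0,"wz":0},
    {"dx":0.32,"dy":0.36,"dz":0,"wx":0,"wy":0,"wz":0},
    {"dx":0.48,"dy":0.54,"dz":0,"wx":0,"wy":0,"wz":0},
    {"dx":0.64,"dy":0.72,"dz":0,"wx":0,"wy":0,"wz":0},
    {"dx":0.78,"dy":0.9,"dz":0,"wx":0,"wy":0,"wz":0},
  ],
)

```text
time_s: 0.98
eef_pos: [0.3699, -0.3529, 0.196]
eef_rot: [-0.0, 0.999, -0.039, -0.0]
wrist_force: [1.0, 0.0, -0.9]
opening: 0.498
grasp_force: 0.0
```

>>> servo_tool(
  steps=[
    {"dx":0.0,"dy":0.24,"dz":0,"wx":0,"wy":0,"wz":0},
    {"dx":0.0,"dy":0.5,"dz":0,"wx":0,"wy":0,"wz":0},
    {"dx":0.0,"dy":0.75,"dz":0,"wx":0,"wy":0,"wz":0},
    {"dx":0.0,"dy":0.91,"dz":0,"wx":0,"wy":0,"wz":0},
    {"dx":0.0,"dy":0.91,"dz":0,"wx":0,"wy":0,"wz":0},
  ],
)

```text
time_s: 1.4
eef_pos: [0.3691, -0.2603, 0.1959]
eef_rot: [-0.001, 0.999, -0.038, -0.0]
wrist_force: [0.0, -1.3, 0.3]
opening: 0.502
grasp_force: 0.0
```

Run:
```python
from h import *
o=ctrl.get_obs();print(o['time_s'],o['eef_pos'],o['eef_rot'],o['opening'],o['wrist_force'])
c=cam('wrist');im=c['frame'];cv2.imwrite('pics/w2.png',im[:,:,::-1])
print('cam pos',ray(c,0,0)[0])
hs=cv2.cvtColor(im,cv2.COLOR_RGB2HSV).astype(int)
m=((hs[...,0]>8)&(hs[...,0]<28)&(hs[...,1]>150)&(hs[...,2]>120)).astype(np.uint8)
for k in cv2.findContours(m,cv2.RETR_EXTERNAL,cv2.CHAIN_APPROX_NONE)[0]:
    if len(k)>100:
        w=np.array([onz(c,u,v,.03)[:2]*1000 for u,v in k[:,0]],np.float32);print(cv2.boundingRect(k),cv2.minAreaRect(w))
```

```text
1.4 [ 0.36909547 -0.26028665  0.19590857] [-5.82349821e-04  9.99267746e-01 -3.82570841e-02 -1.69960123e-04] 0.5017494413394007 [ 0.02382317 -1.29850234  0.32028799]
cam pos [ 0.45202764 -0.26692865  0.37456903]
(253, 198, 104, 148) ((262.3672790527344, -271.7319030761719), (100.53150177001953, 168.178466796875), 85.61392974853516)
(210, 48, 130, 86) ((444.155029296875, -257.8755187988281), (109.94437408447266, 69.71759796142578), 85.18708038330078)
(392, 36, 168, 194) ((384.3564758300781, -458.4174499511719), (123.47662353515625, 160.21725463867188), 34.4250373840332)
```

View pics/w2.png

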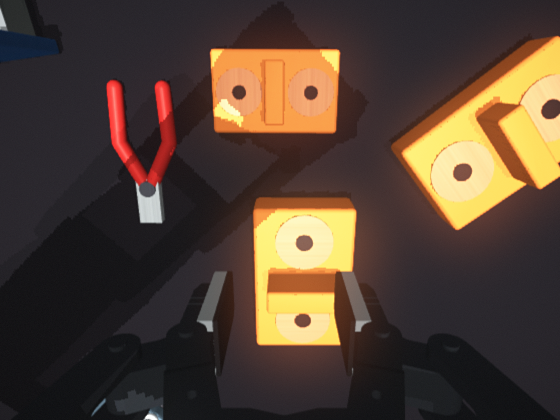

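The wrist view is nearly straight above the target, at (275,90). It measures 109.9 x 69.7 mm, which matches the given 110x70, with its centre at (0.444, -0.258) and yaw -4.8°. I'm moving over it and down.

>>> servo_tool(
  steps=[
    {"dx":0.2,"dy":0.005,"dz":-0.1,"wx":0,"wy":0,"wz":0},
    {"dx":0.4,"dy":0.01,"dz":-0.3,"wx":0,"wy":0,"wz":0},
    {"dx":0.6,"dy":0.02,"dz":-0.5,"wx":0,"wy":0,"wz":0},
    {"dx":0.754,"dy":0.02,"dz":-0.7,"wx":0,"wy":0,"wz":0},
    {"dx":0.754,"dy":0.02,"dz":-0.9,"wx":0,"wy":0,"wz":0},
  ],
)

```text
time_s: 1.87
eef_pos: [0.4472, -0.2628, 0.1055]
eef_rot: [0.001, 0.999, -0.039, 0.001]
wrist_force: [-0.2, -0.4, 0.4]
opening: 0.498
grasp_force: 0.0
```

>>> servo_tool(
  steps=[
    {"dx":0,"dy":0,"dz":-0.2,"wx":0,"wy":0,"wz":0},
    {"dx":0,"dy":0,"dz":-0.4,"wx":0,"wy":0,"wz":0},
    {"dx":0,"dy":0,"dz":-0.6,"wx":0,"wy":0,"wz":0},
    {"dx":0,"dy":0,"dz":-0.69,"wx":0,"wy":0,"wz":0},
    {"dx":0,"dy":0,"dz":-0.69,"wx":0,"wy":0,"wz":0},
  ],
)

```text
time_s: 2.28
eef_pos: [0.4431, -0.2607, 0.0348]
eef_rot: [-0.001, 0.999, -0.04, -0.002]
wrist_force: [-0.4, 1.1, 0.2]
opening: 0.501
grasp_force: 0.0
```

>>> servo_tool(
  steps=[
    {"dx":0,"dy":0,"dz":0,"wx":0,"wy":0,"wz":0},
    {"dx":0,"dy":0,"dz":0,"wx":0,"wy":0,"wz":0},
    {"dx":0,"dy":0,"dz":0,"wx":0,"wy":0,"wz":0},
    {"dx":0,"dy":0,"dz":0,"wx":0,"wy":0,"wz":0},
    {"dx":0,"dy":0,"dz":0,"wx":0,"wy":0,"wz":0},
  ],
  jaw=0,
)

```text
time_s: 2.7
eef_pos: [0.4451, -0.2616, 0.0381]
eef_rot: [0.001, 0.999, -0.039, 0.001]
wrist_force: [-0.2, 0.2, 0.0]
opening: 0.002
grasp_force: 0.0
```

>>> servo_tool(
  steps=[
    {"dx":0,"dy":0,"dz":0,"wx":0,"wy":0,"wz":0},
    {"dx":0,"dy":0,"dz":0,"wx":0,"wy":0,"wz":0},
    {"dx":0,"dy":0,"dz":0,"wx":0,"wy":0,"wz":0},
    {"dx":0,"dy":0,"dz":0.04,"wx":0,"wy":0,"wz":0},
    {"dx":0,"dy":0,"dz":0.1,"wx":0,"wy":0,"wz":0},
  ],
)

```text
time_s: 3.12
eef_pos: [0.4441, -0.2606, 0.047]
eef_rot: [-0.0, 0.999, -0.039, -0.001]
wrist_force: [-0.4, -0.0, -0.1]
opening: 0.003
grasp_force: 0.0
```

The jaws closed on nothing, so I'm looking.

Run:
```python
from h import *
s=cam('scene');t=cam('top')
a=cv2.resize(s['frame'][170:350,100:340],(800,600),interpolation=cv2.INTER_CUBIC)
b=cv2.resize(t['frame'][150:330,260:500],(800,600),interpolation=cv2.INTER_CUBIC)
cv2.imwrite('pics/s3.png',np.hstack([a,b])[:,:,::-1]);cv2.imwrite('pics/s3.png',cv2.resize(np.hstack([a,b]),(800,300),interpolation=cv2.INTER_AREA)[:,:,::-1])
p=ctrl.get_obs()['eef_pos'];print(p,'TCP scene',proj(s,p),'top',proj(t,p))
hs=cv2.cvtColor(s['frame'],cv2.COLOR_RGB2HSV).astype(int)
```

```text
[ 0.44533709 -0.26169     0.04844031] TCP scene (np.float64(217.22824485389165), np.float64(267.0322089185537)) top (np.float64(342.74544881515305), np.float64(220.30322122883382))
```

View pics/s3.png

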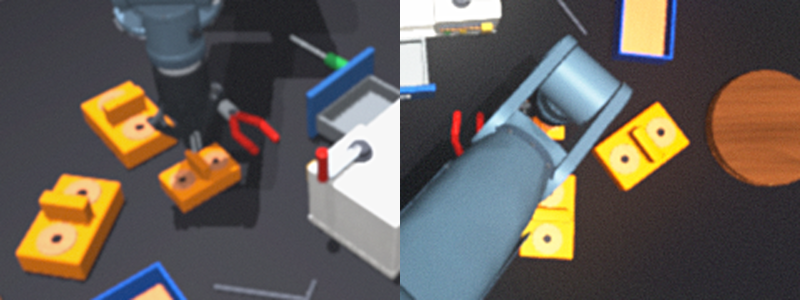

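Run:
```python
from h import *
s=load('scene');w=cam('wrist')
a=cv2.resize(s['frame'][215:305,190:250],(400,600),interpolation=cv2.INTER_CUBIC)
b=cv2.resize(w['frame'],(400,300))
P=np.zeros((600,800,3),np.uint8);P[:,:400]=a;P[:300,400:]=b
P[300:,400:]=cv2.resize(w['frame'][180:420,120:440],(400,300))
cv2.imwrite('pics/s4.png',P[:,:,::-1])
print(proj(w,ctrl.get_obs()['eef_pos']))
```

```text
(np.float64(283.2547817336231), np.float64(251.4652126099754))
```

View pics/s4.png

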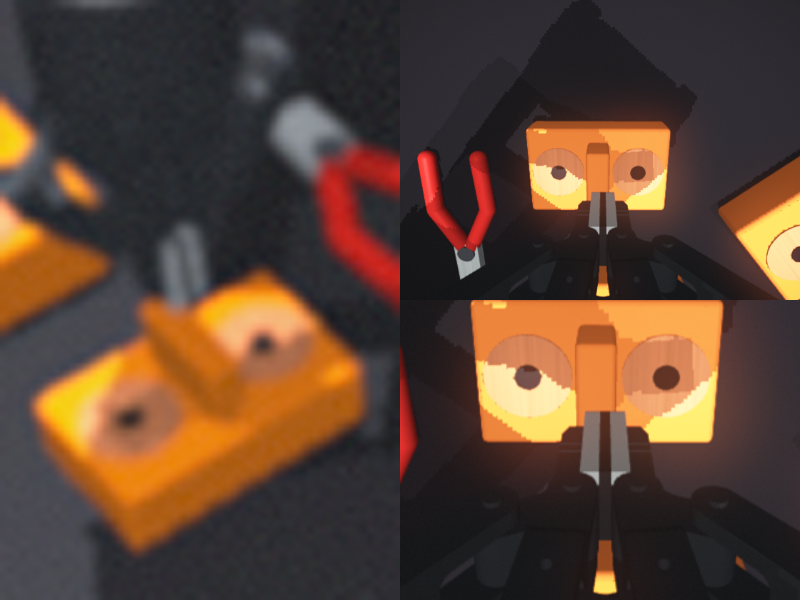

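Run:
```python
from h import *
s=load('scene');w=load('wrist')
for u,v in [(532,210),(664,210),(527,130),(670,130)]:
    print('wrist corner',onz(w,(u-400)*1.4,v*1.4,.03)*1000)
for u,v in [(35,405),(265,270),(362,370),(138,505)]: # left,back,right,front top corners
    print('scene corner',onz(s,190+u*.15,215+v*.15,.03)*1000)
M=w['camera_from_world'];p=ctrl.get_obs()
print('w cam',ray(w,0,0)[0]*1000, 'view',-M[2,:3], 'eef',p['eef_pos'],p['eef_rot'])
# tip by two views
def tri(a,b):
    (o1,d1),(o2,d2)=a,b
    A=np.stack([d1,-d2],1);t=np.linalg.lstsq(A,o2-o1,rcond=None)[0];q1=o1+d1*t[0];q2=o2+d2*t[1];return (q1+q2)/2*1000,np.linalg.norm(q1-q2)*1000
print('tip',tri(ray(s,217.8,260),ray(w,284,270)))
# red post by two views
t=np.load('top.npz');t=dict(t)
print('post', tri(ray(t,325,141),ray(s,292.5,268)), tri(ray(t,325,139.5),ray(s,292.5,260)))
```

```text
wrist corner [ 413.76641225 -200.35941036   30.        ]
wrist corner [ 405.14715533 -309.90742979   30.        ]
wrist corner [ 481.9389365  -207.69469354   30.        ]
wrist corner [ 473.54354225 -314.75580615   30.        ]
scene corner [ 413.43503479 -312.13141018   30.        ]
scene corner [ 420.2985814  -202.12282048   30.        ]
scene corner [ 491.21006538 -210.09362248   30.        ]
scene corner [ 483.1808359 -314.4168366   30.       ]
w cam [ 527.92456164 -268.0632243   227.26553185] view [-0.3205284   0.02435726 -0.94692569] eef [ 0.44514161 -0.26153799  0.04804241] [ 5.46130238e-04  9.99222925e-01 -3.94061941e-02  6.32053328e-04]
tip (array([ 452.43756531, -261.76733068,   80.52731977]), np.float64(2.248755717968523))
post (array([ 666.10624271, -201.05028652,  164.39597709]), np.float64(2.071985635151882)) (array([ 663.87506686, -198.35261772,  186.47161333]), np.float64(2.1322253244175045))
```

The two-view check puts the real fingertips at z≈80 mm when the reading says 48 mm. The post heights come out right at 164 and 186 mm, so the cameras are sound and the TCP reading is about 30 mm too low. That explains closing above the fin. I'm going lower in small steps, watching the force.

>>> servo_tool(
  steps=[
    {"dx":0.02,"dy":0.01,"dz":0,"wx":0,"wy":0,"wz":0},
    {"dx":0.02,"dy":0.01,"dz":0,"wx":0,"wy":0,"wz":0},
    {"dx":0.02,"dy":0.01,"dz":-0.06,"wx":0,"wy":0,"wz":0},
    {"dx":0.02,"dy":0.01,"dz":-0.12,"wx":0,"wy":0,"wz":0},
    {"dx":0.02,"dy":0.01,"dz":-0.18,"wx":0,"wy":0,"wz":0},
  ],
  jaw=0.5,
)

```text
time_s: 3.68
eef_pos: [0.4463, -0.2598, 0.0283]
eef_rot: [-0.0, 0.999, -0.039, -0.0]
wrist_force: [-0.3, 0.5, 0.1]
opening: 0.503
grasp_force: 0.0
```

>>> servo_tool(
  steps=[
    {"dx":0,"dy":0,"dz":-0.02,"wx":0,"wy":0,"wz":0},
    {"dx":0,"dy":0,"dz":-0.04,"wx":0,"wy":0,"wz":0},
    {"dx":0,"dy":0,"dz":-0.06,"wx":0,"wy":0,"wz":0},
    {"dx":0,"dy":0,"dz":-0.08,"wx":0,"wy":0,"wz":0},
    {"dx":0,"dy":0,"dz":-0.08,"wx":0,"wy":0,"wz":0},
  ],
)

```text
time_s: 4.1
eef_pos: [0.4464, -0.2599, 0.0208]
eef_rot: [-0.0, 0.999, -0.039, -0.0]
wrist_force: [0.7, 0.3, 0.0]
opening: 0.502
grasp_force: 0.0
```

>>> servo_tool(
  steps=[
    {"dx":0,"dy":0,"dz":-0.02,"wx":0,"wy":0,"wz":0},
    {"dx":0,"dy":0,"dz":-0.05,"wx":0,"wy":0,"wz":0},
    {"dx":0,"dy":0,"dz":-0.08,"wx":0,"wy":0,"wz":0},
    {"dx":0,"dy":0,"dz":-0.12,"wx":0,"wy":0,"wz":0},
    {"dx":0,"dy":0,"dz":-0.12,"wx":0,"wy":0,"wz":0},
  ],
)

```text
time_s: 4.52
eef_pos: [0.4461, -0.2596, 0.0083]
eef_rot: [-0.0, 0.999, -0.039, -0.001]
wrist_force: [-0.3, 0.0, 0.4]
opening: 0.496
grasp_force: 0.0
```

Run:
```python
from h import *
s=cam('scene');w=cam('wrist')
a=cv2.resize(s['frame'][215:305,190:250],(400,600),interpolation=cv2.INTER_CUBIC)
P=np.zeros((600,800,3),np.uint8);P[:,:400]=a
P[:300,400:]=cv2.resize(w['frame'],(400,300))
P[300:,400:]=cv2.resize(w['frame'][180:420,120:440],(400,300))
cv2.imwrite('pics/s5.png',P[:,:,::-1])
o=ctrl.get_obs();print(o['eef_pos'],o['wrist_force'])
```

```text
[ 0.44635086 -0.25984767  0.00885997] [-0.48923396  0.30632271 -0.75456203]
```

View pics/s5.png

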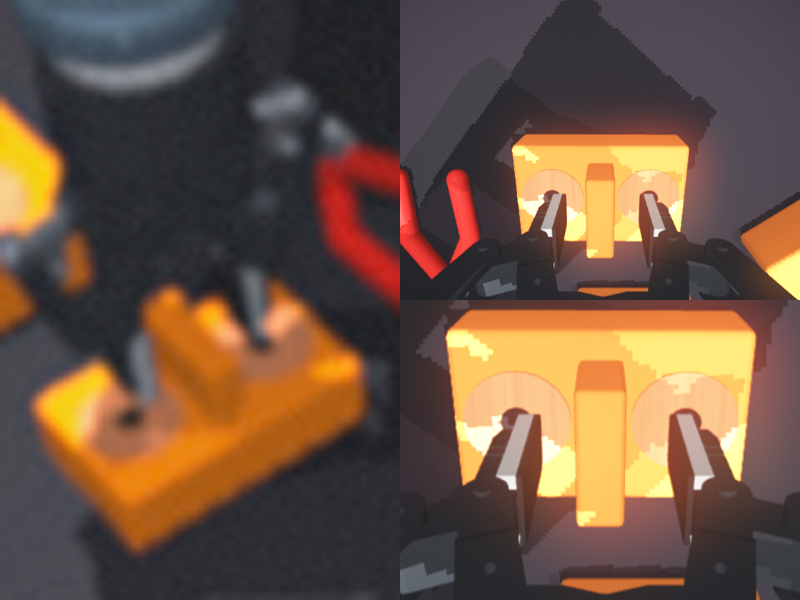

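The fingers straddle the fin, centred in both views, with the tips just above the discs. I'm lowering 4 mm more and closing.

>>> servo_tool(
  steps=[
    {"dx":0,"dy":0,"dz":-0.02,"wx":0,"wy":0,"wz":0},
    {"dx":0,"dy":0,"dz":-0.04,"wx":0,"wy":0,"wz":0},
    {"dx":0,"dy":0,"dz":-0.04,"wx":0,"wy":0,"wz":0},
    {"dx":0,"dy":0,"dz":-0.04,"wx":0,"wy":0,"wz":0},
    {"dx":0,"dy":0,"dz":-0.04,"wx":0,"wy":0,"wz":0},
  ],
  jaw=0.35,
)

```text
time_s: 5.03
eef_pos: [0.4466, -0.2601, 0.0052]
eef_rot: [0.0, 0.999, -0.039, 0.0]
wrist_force: [0.5, -0.1, 0.3]
opening: 0.355
grasp_force: 0.0
```

>>> servo_tool(
  steps=[
    {"dx":0,"dy":0,"dz":0,"wx":0,"wy":0,"wz":0},
    {"dx":0,"dy":0,"dz":0,"wx":0,"wy":0,"wz":0},
    {"dx":0,"dy":0,"dz":0,"wx":0,"wy":0,"wz":0},
    {"dx":0,"dy":0,"dz":0,"wx":0,"wy":0,"wz":0},
    {"dx":0,"dy":0,"dz":0,"wx":0,"wy":0,"wz":0},
  ],
  jaw=0,
)

```text
time_s: 5.45
eef_pos: [0.4468, -0.2601, 0.0055]
eef_rot: [0.0, 0.999, -0.039, 0.0]
wrist_force: [-1.2, 2.2, 4.8]
opening: 0.168
grasp_force: 60.3
```

Gripped: the opening is 14 mm and the force 60 N. I'm lifting it, and measuring the drawer while it's in the clear.

>>> servo_tool(
  steps=[
    {"dx":0,"dy":0,"dz":0.1,"wx":0,"wy":0,"wz":0},
    {"dx":0,"dy":0,"dz":0.3,"wx":0,"wy":0,"wz":0},
    {"dx":0,"dy":0,"dz":0.55,"wx":0,"wy":0,"wz":0},
    {"dx":0,"dy":0,"dz":0.8,"wx":0,"wy":0,"wz":0},
    {"dx":0,"dy":0,"dz":1.0,"wx":0,"wy":0,"wz":0},
  ],
)

```text
time_s: 5.87
eef_pos: [0.4465, -0.2601, 0.1069]
eef_rot: [0.0, 0.999, -0.039, 0.0]
wrist_force: [0.6, -0.7, -3.6]
opening: 0.171
grasp_force: 59.5
```

>>> servo_tool(
  steps=[
    {"dx":0,"dy":0.06,"dz":0.1,"wx":0,"wy":0,"wz":0.01},
    {"dx":0,"dy":0.12,"dz":0.2,"wx":0,"wy":0,"wz":0.02},
    {"dx":0,"dy":0.18,"dz":0.3,"wx":0,"wy":0,"wz":0.03},
    {"dx":0,"dy":0.24,"dz":0.4,"wx":0,"wy":0,"wz":0.04},
    {"dx":0,"dy":0.3,"dz":0.4,"wx":0,"wy":0,"wz":0.045},
  ],
)

```text
time_s: 6.28
eef_pos: [0.4472, -0.2297, 0.1467]
eef_rot: [0.001, 0.999, 0.033, 0.001]
wrist_force: [0.7, 0.3, -3.1]
opening: 0.173
grasp_force: 59.6
```

Run:
```python
from h import *
# use first top image colours are same scene for drawer; take new one
t=cam('top');im=t['frame']
for u in (240,254,268):
    print(u)
    for v in range(164,212):
        print(v,im[v,u], *(f'{onz(t,u,v,z)[0]*1000:.0f}' for z in (.02,.05,.1)), end=' | ')
    print()
print('row')
for v in (182,190):
    for u in list(range(228,240))+list(range(270,282)): print(u,im[v,u],*(f'{onz(t,u,v,z)[1]*1000:.0f}' for z in (.02,.05)),end=' | ')
    print()
```

```text
240
164 [254 254 254] 638 630 618 | 165 [255 255 255] 635 627 615 | 166 [255 255 255] 631 624 612 | 167 [235 235 232] 628 621 608 | 168 [206 203 191] 625 618 605 | 169 [218 214 203] 622 614 602 | 170 [233 231 226] 618 611 599 | 171 [254 254 253] 615 608 596 | 172 [255 255 255] 612 605 593 | 173 [254 254 253] 608 601 590 | 174 [243 244 241] 605 598 587 | 175 [212 212 213] 602 595 584 | 176 [137 144 141] 598 592 580 | 177 [131 138 139] 595 588 577 | 178 [219 223 225] 592 585 574 | 179 [238 242 242] 589 582 571 | 180 [237 241 241] 585 579 568 | 181 [236 239 239] 582 576 565 | 182 [236 239 239] 579 572 562 | 183 [236 240 239] 575 569 559 | 184 [238 242 241] 572 566 556 | 185 [235 239 238] 569 563 553 | 186 [237 242 242] 566 560 549 | 187 [238 241 241] 562 556 546 | 188 [236 238 240] 559 553 543 | 189 [239 241 241] 556 550 540 | 190 [237 239 240] 553 547 537 | 191 [239 242 243] 549 544 534 | 192 [236 240 239] 546 540 531 | 193 [238 242 241] 543 537 528 | 194 [240 242 242] 540 534 525 | 195 [237 240 239] 536 531 522 | 196 [240 243 242] 533 528 519 | 197 [240 242 243] 530 525 516 | 198 [239
[... 4042 characters left out ...]
 279 [78 77 80] -66 -65 | 280 [77 76 77] -69 -68 | 281 [79 79 80] -72 -72 | 
228 [63 66 68] 98 95 | 229 [57 60 61] 95 92 | 230 [95 96 99] 91 89 | 231 [190 198 198] 88 86 | 232 [216 222 221] 85 83 | 233 [184 191 191] 82 79 | 234 [231 233 233] 79 76 | 235 [237 239 240] 75 73 | 236 [237 239 240] 72 70 | 237 [237 239 239] 69 67 | 238 [237 240 240] 66 64 | 239 [238 241 240] 63 61 | 270 [238 242 243] -37 -37 | 271 [239 242 243] -40 -40 | 272 [238 241 242] -43 -43 | 273 [227 229 229] -46 -46 | 274 [202 210 210] -49 -49 | 275 [227 232 233] -53 -52 | 276 [158 158 159] -56 -55 | 277 [75 75 77] -59 -58 | 278 [67 67 68] -62 -62 | 279 [67 68 71] -66 -65 | 280 [75 75 75] -69 -68 | 281 [70 71 73] -72 -71 |
```

Drawer measured from the top view. The panel's outer top edge is at x≈0.488 and its thickness about 12 mm. The floor's far edge is at x≈0.5955, so the floor centre is at about (0.5505, 0.0165) with yaw about 4°. I'm carrying the cassette over it.

>>> servo_tool(
  steps=[
    {"dx":0.03,"dy":0.12,"dz":0,"wx":0,"wy":0,"wz":0},
    {"dx":0.1,"dy":0.32,"dz":0,"wx":0,"wy":0,"wz":0},
    {"dx":0.18,"dy":0.54,"dz":0,"wx":0,"wy":0,"wz":0},
    {"dx":0.26,"dy":0.76,"dz":0,"wx":0,"wy":0,"wz":0},
    {"dx":0.35,"dy":0.98,"dz":0,"wx":0,"wy":0,"wz":0},
  ],
)

```text
time_s: 6.75
eef_pos: [0.4811, -0.1301, 0.144]
eef_rot: [-0.001, 1.0, 0.031, -0.001]
wrist_force: [-0.4, -0.3, -2.6]
opening: 0.171
grasp_force: 59.5
```

>>> servo_tool(
  steps=[
    {"dx":0.08,"dy":0.22,"dz":0,"wx":0,"wy":0,"wz":0},
    {"dx":0.16,"dy":0.44,"dz":0,"wx":0,"wy":0,"wz":0},
    {"dx":0.24,"dy":0.66,"dz":0,"wx":0,"wy":0,"wz":0},
    {"dx":0.32,"dy":0.84,"dz":0,"wx":0,"wy":0,"wz":0},
    {"dx":0.4,"dy":1.0,"dz":0,"wx":0,"wy":0,"wz":0},
  ],
)

```text
time_s: 7.17
eef_pos: [0.521, -0.0296, 0.1439]
eef_rot: [-0.001, 1.0, 0.032, -0.001]
wrist_force: [0.6, -0.0, -2.9]
opening: 0.172
grasp_force: 59.5
```

>>> servo_tool(
  steps=[
    {"dx":0.1,"dy":0.2,"dz":0,"wx":0,"wy":0,"wz":0},
    {"dx":0.2,"dy":0.36,"dz":0,"wx":0,"wy":0,"wz":0},
    {"dx":0.28,"dy":0.48,"dz":0,"wx":0,"wy":0,"wz":0},
    {"dx":0.28,"dy":0.48,"dz":0,"wx":0,"wy":0,"wz":0},
    {"dx":0.28,"dy":0.48,"dz":0,"wx":0,"wy":0,"wz":0},
  ],
)

```text
time_s: 7.58
eef_pos: [0.5488, 0.0172, 0.144]
eef_rot: [-0.0, 0.999, 0.032, -0.001]
wrist_force: [-0.5, -0.5, -2.9]
opening: 0.169
grasp_force: 59.5
```

Run:
```python
from h import *
o=ctrl.get_obs();p=o['eef_pos'];print(p,o['eef_rot'])
w=cam('wrist');t=cam('top');s=cam('scene')
P=np.zeros((600,800,3),np.uint8);P[:300,:400]=cv2.resize(w['frame'],(400,300))
P[:300,400:]=cv2.resize(t['frame'][110:230,200:360],(400,300),interpolation=cv2.INTER_CUBIC)
P[300:,:400]=cv2.resize(s['frame'][150:300,230:430],(400,300),interpolation=cv2.INTER_CUBIC)
cv2.imwrite('pics/s6.png',P[:,:,::-1])
```

```text
[0.54879453 0.01717943 0.14395445] [-1.81106759e-04  9.99484978e-01  3.20691903e-02 -1.14548411e-03]
```

View pics/s6.png

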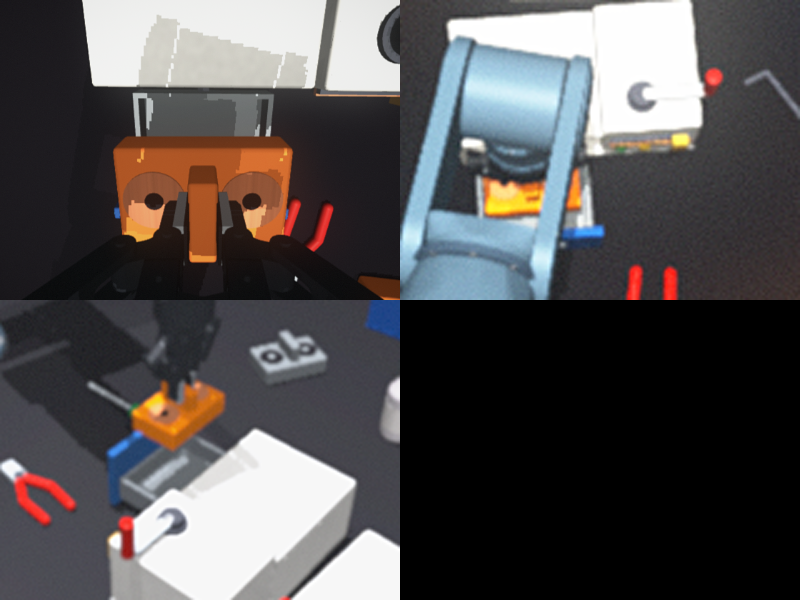

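Run:
```python
from h import *
w=load('wrist');g=lambda x,y,z:(onz(w,x*1.4,y*1.4,z)*1000).round(1)
zt=.1685
print('cassette far top corners',g(115,148,zt),g(292,148,zt))
print('tray far rim outer (z.055)',g(133,93,.055),g(273,93,.055))
print('tray inner far (z.05)',g(144,96,.05),g(265,96,.05))
im=w['frame']
for v in range(118,140,2): print(v,im[v,284],g(284/1.4,v/1.4,.05),g(284/1.4,v/1.4,.02))
print(' '.join(f"{u}:{im[150,u].mean():.0f}" for u in range(178,215,2)),'|',' '.join(f"{u}:{im[150,u].mean():.0f}" for u in range(355,395,2)))
```

```text
cassette far top corners [577.6  71.7 168.5] [584.5 -34.3 168.5]
tray far rim outer (z.055) [595.3  88.2  55. ] [604.2 -47.9  55. ]
tray inner far (z.05) [592.4  78.6  50. ] [600.2 -41.7  50. ]
118 [201 200 190] [607.5  20.8  50. ] [604.8  20.6  20. ]
120 [173 171 163] [606.2  20.7  50. ] [603.3  20.5  20. ]
122 [112 111 107] [604.8  20.6  50. ] [601.8  20.4  20. ]
124 [72 72 75] [603.4  20.5  50. ] [600.3  20.3  20. ]
126 [69 69 72] [602.   20.4  50. ] [598.7  20.2  20. ]
128 [62 62 62] [600.7  20.3  50. ] [597.2  20.1  20. ]
130 [63 64 63] [599.3  20.2  50. ] [595.6  20.   20. ]
132 [88 90 90] [597.9  20.1  50. ] [594.1  19.9  20. ]
134 [87 89 90] [596.5  20.1  50. ] [592.5  19.8  20. ]
136 [85 87 87] [595.1  20.   50. ] [591.   19.7  20. ]
138 [88 91 90] [593.7  19.9  50. ] [589.4  19.6  20. ]
178:37 180:38 182:37 184:39 186:58 188:188 190:186 192:189 194:86 196:43 198:44 200:44 202:47 204:94 206:190 208:188 210:189 212:192 214:111 | 355:112 357:112 359:90 361:84 363:85 365:79 367:47 369:47 371:48 373:44 375:105 377:112 379:111 381:110 383:43 385:44 387:45 389:46 391:45 393:44
```

In wrist-camera terms the cassette centre is at (0.546, 0.016) and the tray centre at (0.551, 0.016). I'm shifting +4 mm in x and lowering.

>>> servo_tool(
  steps=[
    {"dx":0.04,"dy":0,"dz":-0.1,"wx":0,"wy":0,"wz":0},
    {"dx":0.04,"dy":0,"dz":-0.3,"wx":0,"wy":0,"wz":0},
    {"dx":0.04,"dy":0,"dz":-0.5,"wx":0,"wy":0,"wz":0},
    {"dx":0.04,"dy":0,"dz":-0.7,"wx":0,"wy":0,"wz":0},
    {"dx":0.04,"dy":0,"dz":-0.85,"wx":0,"wy":0,"wz":0},
  ],
)

```text
time_s: 8.15
eef_pos: [0.5525, 0.0155, 0.0578]
eef_rot: [-0.0, 1.0, 0.031, -0.001]
wrist_force: [0.2, -0.0, -2.8]
opening: 0.168
grasp_force: 59.4
```

>>> servo_tool(
  steps=[
    {"dx":0,"dy":0,"dz":-0.06,"wx":0,"wy":0,"wz":0},
    {"dx":0,"dy":0,"dz":-0.12,"wx":0,"wy":0,"wz":0},
    {"dx":0,"dy":0,"dz":-0.18,"wx":0,"wy":0,"wz":0},
    {"dx":0,"dy":0,"dz":-0.24,"wx":0,"wy":0,"wz":0},
    {"dx":0,"dy":0,"dz":-0.28,"wx":0,"wy":0,"wz":0},
  ],
)

```text
time_s: 8.57
eef_pos: [0.554, 0.0158, 0.0322]
eef_rot: [0.0, 1.0, 0.031, 0.0]
wrist_force: [0.4, 0.4, -3.1]
opening: 0.167
grasp_force: 59.4
```

>>> servo_tool(
  steps=[
    {"dx":0,"dy":0,"dz":-0.01,"wx":0,"wy":0,"wz":0},
    {"dx":0,"dy":0,"dz":-0.02,"wx":0,"wy":0,"wz":0},
    {"dx":0,"dy":0,"dz":-0.03,"wx":0,"wy":0,"wz":0},
    {"dx":0,"dy":0,"dz":-0.04,"wx":0,"wy":0,"wz":0},
    {"dx":0,"dy":0,"dz":-0.045,"wx":0,"wy":0,"wz":0},
  ],
)

```text
time_s: 8.98
eef_pos: [0.5538, 0.016, 0.0279]
eef_rot: [0.0, 1.0, 0.031, 0.0]
wrist_force: [-0.6, -0.1, -2.3]
opening: 0.167
grasp_force: 59.4
```

>>> servo_tool(
  steps=[
    {"dx":0,"dy":0,"dz":-0.01,"wx":0,"wy":0,"wz":0},
    {"dx":0,"dy":0,"dz":-0.015,"wx":0,"wy":0,"wz":0},
    {"dx":0,"dy":0,"dz":-0.02,"wx":0,"wy":0,"wz":0},
    {"dx":0,"dy":0,"dz":-0.025,"wx":0,"wy":0,"wz":0},
    {"dx":0,"dy":0,"dz":-0.025,"wx":0,"wy":0,"wz":0},
  ],
)

```text
time_s: 9.4
eef_pos: [0.5539, 0.016, 0.0255]
eef_rot: [0.0, 1.0, 0.031, 0.0]
wrist_force: [0.4, 0.9, 0.1]
opening: 0.171
grasp_force: 59.9
```

The floor has taken the weight, so I'm opening and rising.

>>> servo_tool(
  steps=[
    {"dx":0,"dy":0,"dz":0,"wx":0,"wy":0,"wz":0},
    {"dx":0,"dy":0,"dz":0,"wx":0,"wy":0,"wz":0},
    {"dx":0,"dy":0,"dz":0,"wx":0,"wy":0,"wz":0},
    {"dx":0,"dy":0,"dz":0,"wx":0,"wy":0,"wz":0},
    {"dx":0,"dy":0,"dz":0,"wx":0,"wy":0,"wz":0},
  ],
  jaw=0.45,
)

```text
time_s: 9.82
eef_pos: [0.5537, 0.0159, 0.0253]
eef_rot: [0.0, 1.0, 0.031, 0.0]
wrist_force: [-0.5, -0.7, 0.3]
opening: 0.453
grasp_force: 0.0
```

>>> servo_tool(
  steps=[
    {"dx":0,"dy":0,"dz":0.08,"wx":0,"wy":0,"wz":0},
    {"dx":0,"dy":0,"dz":0.2,"wx":0,"wy":0,"wz":0},
    {"dx":0,"dy":0,"dz":0.45,"wx":0,"wy":0,"wz":0},
    {"dx":0,"dy":0,"dz":0.7,"wx":0,"wy":0,"wz":0},
    {"dx":0,"dy":0,"dz":0.95,"wx":0,"wy":0,"wz":0},
  ],
)

```text
time_s: 10.23
eef_pos: [0.5537, 0.016, 0.1224]
eef_rot: [0.0, 1.0, 0.031, 0.0]
wrist_force: [0.6, -0.6, 0.4]
opening: 0.454
grasp_force: 0.0
```

>>> servo_tool(
  steps=[
    {"dx":-0.2,"dy":0,"dz":0,"wx":0,"wy":0,"wz":0},
    {"dx":-0.4,"dy":-0.02,"dz":0,"wx":0,"wy":0,"wz":0},
    {"dx":-0.6,"dy":-0.04,"dz":0,"wx":0,"wy":0,"wz":0},
    {"dx":-0.8,"dy":-0.05,"dz":0,"wx":0,"wy":0,"wz":0},
    {"dx":-1.0,"dy":-0.05,"dz":0,"wx":0,"wy":0,"wz":0},
  ],
  jaw=0,
)

```text
time_s: 10.65
eef_pos: [0.4532, 0.0107, 0.1215]
eef_rot: [0.0, 1.0, 0.031, 0.001]
wrist_force: [-0.0, -0.3, -0.1]
opening: -0.001
grasp_force: 0.0
```

Run:
```python
from h import *
s=cam('scene');w=cam('wrist');o=ctrl.get_obs();print(o['eef_pos'],o['opening'],o['wrist_force'])
hs=cv2.cvtColor(w['frame'],cv2.COLOR_RGB2HSV).astype(int)
m=((hs[...,0]>8)&(hs[...,0]<28)&(hs[...,1]>140)&(hs[...,2]>60)).astype(np.uint8)
for k in cv2.findContours(m,cv2.RETR_EXTERNAL,cv2.CHAIN_APPROX_NONE)[0]:
    if len(k)>80: print(cv2.boundingRect(k),cv2.minAreaRect(np.array([onz(w,u,v,.05)[:2]*1000 for u,v in k[:,0]],np.float32)))
P=np.zeros((600,800,3),np.uint8);P[:300,:400]=cv2.resize(w['frame'],(400,300))
P[:300,400:]=cv2.resize(s['frame'][170:290,250:410],(400,300),interpolation=cv2.INTER_CUBIC)
cv2.imwrite('pics/s7.png',P[:,:,::-1])
```

```text
[0.45149191 0.01129623 0.12096321] 0.0013969698773066916 [ 1.73452085 -0.34560838 -0.86125295]
(504, 319, 56, 101) ((318.7358093261719, -199.13671875), (106.64635467529297, 45.06087112426758), 16.96697235107422)
(195, 0, 186, 109) ((547.1044921875, 15.507705688476562), (60.998313903808594, 108.64231872558594), 3.6669270992279053)
```

The cassette reads flat in the drawer at (0.552, 0.0155), yaw 3.7°, inside the 10 mm margins. I'm lowering the shut fingers in front of the panel.

>>> servo_tool(
  steps=[
    {"dx":0,"dy":0,"dz":-0.15,"wx":0,"wy":0,"wz":0},
    {"dx":0,"dy":0,"dz":-0.35,"wx":0,"wy":0,"wz":0},
    {"dx":0,"dy":0,"dz":-0.6,"wx":0,"wy":0,"wz":0},
    {"dx":0,"dy":0,"dz":-0.8,"wx":0,"wy":0,"wz":0},
    {"dx":0,"dy":0,"dz":-0.9,"wx":0,"wy":0,"wz":0},
  ],
)

```text
time_s: 11.17
eef_pos: [0.4532, 0.0111, 0.0289]
eef_rot: [-0.0, 1.0, 0.031, -0.001]
wrist_force: [-0.3, -0.3, 0.2]
opening: -0.008
grasp_force: 0.0
```

>>> servo_tool(
  steps=[
    {"dx":0.05,"dy":0.003,"dz":0,"wx":0,"wy":0,"wz":0},
    {"dx":0.1,"dy":0.007,"dz":0,"wx":0,"wy":0,"wz":0},
    {"dx":0.15,"dy":0.01,"dz":0,"wx":0,"wy":0,"wz":0},
    {"dx":0.2,"dy":0.014,"dz":0,"wx":0,"wy":0,"wz":0},
    {"dx":0.25,"dy":0.017,"dz":0,"wx":0,"wy":0,"wz":0},
  ],
)

```text
time_s: 11.58
eef_pos: [0.4801, 0.0125, 0.0314]
eef_rot: [0.0, 1.0, 0.031, 0.001]
wrist_force: [-2.0, -0.4, 0.6]
opening: -0.001
grasp_force: 0.7
```

>>> servo_tool(
  steps=[
    {"dx":0.04,"dy":0.003,"dz":0,"wx":0,"wy":0,"wz":0},
    {"dx":0.08,"dy":0.006,"dz":0,"wx":0,"wy":0,"wz":0},
    {"dx":0.12,"dy":0.008,"dz":0,"wx":0,"wy":0,"wz":0},
    {"dx":0.16,"dy":0.011,"dz":0,"wx":0,"wy":0,"wz":0},
    {"dx":0.2,"dy":0.014,"dz":0,"wx":0,"wy":0,"wz":0},
  ],
)

```text
time_s: 12.0
eef_pos: [0.4989, 0.0141, 0.0302]
eef_rot: [0.0, 1.0, 0.031, -0.0]
wrist_force: [-1.3, -0.5, 0.8]
opening: 0.0
grasp_force: 0.6
```

Contact at x≈0.477 as predicted, with about 1 N of friction. I'm going on gently.

>>> servo_tool(
  steps=[
    {"dx":0.05,"dy":0.004,"dz":0,"wx":0,"wy":0,"wz":0},
    {"dx":0.1,"dy":0.007,"dz":0,"wx":0,"wy":0,"wz":0},
    {"dx":0.15,"dy":0.01,"dz":0,"wx":0,"wy":0,"wz":0},
    {"dx":0.2,"dy":0.014,"dz":0,"wx":0,"wy":0,"wz":0},
    {"dx":0.25,"dy":0.017,"dz":0,"wx":0,"wy":0,"wz":0},
  ],
)

```text
time_s: 12.42
eef_pos: [0.524, 0.0158, 0.0301]
eef_rot: [0.0, 1.0, 0.031, -0.0]
wrist_force: [-1.5, -1.5, 0.6]
opening: 0.005
grasp_force: 0.7
```

>>> servo_tool(
  steps=[
    {"dx":0.05,"dy":0.004,"dz":0,"wx":0,"wy":0,"wz":0},
    {"dx":0.1,"dy":0.007,"dz":0,"wx":0,"wy":0,"wz":0},
    {"dx":0.15,"dy":0.01,"dz":0,"wx":0,"wy":0,"wz":0},
    {"dx":0.2,"dy":0.014,"dz":0,"wx":0,"wy":0,"wz":0},
    {"dx":0.25,"dy":0.017,"dz":0,"wx":0,"wy":0,"wz":0},
  ],
)

```text
time_s: 12.83
eef_pos: [0.549, 0.0175, 0.0301]
eef_rot: [-0.0, 1.0, 0.031, -0.0]
wrist_force: [-1.1, -1.5, -0.6]
opening: 0.005
grasp_force: 0.7
```

>>> servo_tool(
  steps=[
    {"dx":0.02,"dy":0.001,"dz":0,"wx":0,"wy":0,"wz":0},
    {"dx":0.04,"dy":0.003,"dz":0,"wx":0,"wy":0,"wz":0},
    {"dx":0.06,"dy":0.004,"dz":0,"wx":0,"wy":0,"wz":0},
    {"dx":0.08,"dy":0.006,"dz":0,"wx":0,"wy":0,"wz":0},
    {"dx":0.1,"dy":0.007,"dz":0,"wx":0,"wy":0,"wz":0},
  ],
)

```text
time_s: 13.25
eef_pos: [0.5587, 0.0182, 0.0302]
eef_rot: [-0.0, 1.0, 0.031, -0.0]
wrist_force: [-1.1, -1.1, 1.4]
opening: 0.002
grasp_force: 0.6
```

>>> servo_tool(
  steps=[
    {"dx":0.02,"dy":0.001,"dz":0,"wx":0,"wy":0,"wz":0},
    {"dx":0.04,"dy":0.003,"dz":0,"wx":0,"wy":0,"wz":0},
    {"dx":0.06,"dy":0.004,"dz":0,"wx":0,"wy":0,"wz":0},
    {"dx":0.08,"dy":0.006,"dz":0,"wx":0,"wy":0,"wz":0},
    {"dx":0.1,"dy":0.007,"dz":0,"wx":0,"wy":0,"wz":0},
  ],
)

```text
time_s: 13.67
eef_pos: [0.5666, 0.0187, 0.0301]
eef_rot: [0.0, 1.0, 0.031, -0.002]
wrist_force: [-9.8, -2.6, 7.2]
opening: -0.001
grasp_force: 5.0
```

>>> servo_tool(
  steps=[
    {"dx":0.01,"dy":0.001,"dz":0,"wx":0,"wy":0,"wz":0},
    {"dx":0.02,"dy":0.001,"dz":0,"wx":0,"wy":0,"wz":0},
    {"dx":0.03,"dy":0.002,"dz":0,"wx":0,"wy":0,"wz":0},
    {"dx":0.04,"dy":0.003,"dz":0,"wx":0,"wy":0,"wz":0},
    {"dx":0.05,"dy":0.003,"dz":0,"wx":0,"wy":0,"wz":0},
  ],
)

```text
time_s: 14.08
eef_pos: [0.5724, 0.019, 0.0301]
eef_rot: [0.0, 1.0, 0.031, -0.001]
wrist_force: [-5.4, -2.0, 4.1]
opening: -0.003
grasp_force: 2.9
```

>>> servo_tool(
  steps=[
    {"dx":0.01,"dy":0.001,"dz":0,"wx":0,"wy":0,"wz":0},
    {"dx":0.02,"dy":0.001,"dz":0,"wx":0,"wy":0,"wz":0},
    {"dx":0.03,"dy":0.002,"dz":0,"wx":0,"wy":0,"wz":0},
    {"dx":0.04,"dy":0.003,"dz":0,"wx":0,"wy":0,"wz":0},
    {"dx":0.05,"dy":0.003,"dz":0,"wx":0,"wy":0,"wz":0},
  ],
)

```text
time_s: 14.5
eef_pos: [0.5787, 0.0194, 0.0301]
eef_rot: [0.0, 1.0, 0.031, 0.0]
wrist_force: [-1.1, -2.4, -0.4]
opening: 0.005
grasp_force: 1.0
```

>>> servo_tool(
  steps=[
    {"dx":0.01,"dy":0.001,"dz":0,"wx":0,"wy":0,"wz":0},
    {"dx":0.02,"dy":0.001,"dz":0,"wx":0,"wy":0,"wz":0},
    {"dx":0.03,"dy":0.002,"dz":0,"wx":0,"wy":0,"wz":0},
    {"dx":0.04,"dy":0.003,"dz":0,"wx":0,"wy":0,"wz":0},
    {"dx":0.05,"dy":0.003,"dz":0,"wx":0,"wy":0,"wz":0},
  ],
)

```text
time_s: 14.92
eef_pos: [0.5814, 0.0198, 0.0301]
eef_rot: [-0.0, 1.0, 0.032, -0.003]
wrist_force: [-16.2, -3.2, 12.1]
opening: 0.003
grasp_force: 7.7
```

It passed the detent at about 0.575, then hit a firm stop at 0.581 (16 N). I'm backing off, rising and checking the panel.

>>> servo_tool(
  steps=[
    {"dx":-0.05,"dy":0,"dz":0,"wx":0,"wy":0,"wz":0},
    {"dx":-0.15,"dy":-0.01,"dz":0,"wx":0,"wy":0,"wz":0},
    {"dx":-0.35,"dy":-0.02,"dz":0,"wx":0,"wy":0,"wz":0},
    {"dx":-0.65,"dy":-0.04,"dz":0.1,"wx":0,"wy":0,"wz":0},
    {"dx":-0.95,"dy":-0.06,"dz":0.3,"wx":0,"wy":0,"wz":0},
  ],
)

```text
time_s: 15.33
eef_pos: [0.4864, 0.0143, 0.0584]
eef_rot: [-0.001, 1.0, 0.031, -0.001]
wrist_force: [-0.9, -0.7, 1.3]
opening: -0.0
grasp_force: 0.0
```

>>> servo_tool(
  steps=[
    {"dx":0,"dy":-0.2,"dz":0.2,"wx":0,"wy":0,"wz":0},
    {"dx":0,"dy":-0.45,"dz":0.4,"wx":0,"wy":0,"wz":0},
    {"dx":0,"dy":-0.65,"dz":0.6,"wx":0,"wy":0,"wz":0},
    {"dx":0,"dy":-0.85,"dz":0.8,"wx":0,"wy":0,"wz":0},
    {"dx":0,"dy":-1.0,"dz":1.0,"wx":0,"wy":0,"wz":0},
  ],
)

```text
time_s: 15.75
eef_pos: [0.4892, -0.0876, 0.1618]
eef_rot: [0.0, 1.0, 0.031, 0.001]
wrist_force: [0.1, 0.9, -0.2]
opening: -0.001
grasp_force: 0.0
```

Run:
```python
from h import *
t=cam('top');s=cam('scene');w=cam('wrist');o=ctrl.get_obs();print(o['time_s'],o['eef_pos'])
P=np.zeros((600,800,3),np.uint8);P[:300,:400]=cv2.resize(w['frame'],(400,300))
P[:300,400:]=cv2.resize(t['frame'][110:230,200:360],(400,300),interpolation=cv2.INTER_CUBIC)
P[300:,:400]=cv2.resize(s['frame'][150:300,230:430],(400,300),interpolation=cv2.INTER_CUBIC)
cv2.imwrite('pics/s8.png',P[:,:,::-1])
for n,c in (('top',t),('wrist',w)):
    hs=cv2.cvtColor(c['frame'],cv2.COLOR_RGB2HSV).astype(int)
    for nm,m,z in (('blue',(hs[...,0]>98)&(hs[...,0]<118)&(hs[...,1]>130)&(hs[...,2]>100),.1),('red',((hs[...,0]<6)|(hs[...,0]>174))&(hs[...,1]>150)&(hs[...,2]>60),.184)):
        for k in cv2.findContours(m.astype(np.uint8),cv2.RETR_EXTERNAL,cv2.CHAIN_APPROX_NONE)[0]:
            if len(k)>12: print(n,nm,cv2.boundingRect(k),cv2.minAreaRect(np.array([onz(c,u,v,z)[:2]*1000 for u,v in k[:,0]],np.float32)))
```

```text
15.9 [ 0.49043973 -0.0875672   0.16220006]
top blue (78, 177, 2, 9) ((573.1339111328125, 541.0531616210938), (24.68438720703125, 2.9906578063964844), 2.4345264434814453)
top blue (225, 168, 39, 7) ((596.8806762695312, 41.74053192138672), (13.331938743591309, 116.52784729003906), 3.238499402999878)
top blue (390, 138, 37, 49) ((615.92529296875, -462.34747314453125), (103.45687866210938, 145.0484161376953), 82.75098419189453)
top blue (13, 136, 66, 81) ((592.2843627929688, 642.2379150390625), (238.8907012939453, 184.59803771972656), 5.773554801940918)
top blue (386, 57, 57, 71) ((842.56103515625, -490.4142150878906), (178.02012634277344, 231.2870635986328), 89.27493286132812)
top red (298, 218, 13, 29) ((396.0478210449219, -136.95529174804688), (21.83220672607422, 83.50257873535156), 66.69035339355469)
top red (291, 216, 6, 16) ((422.4595031738281, -99.75653839111328), (12.349044799804688, 43.30708312988281), 80.49812316894531)
top red (322, 138, 7, 7) ((660.8760986328125, -197.70785522460938), (17.402456283569336, 18.122756958007812), 88.00574493408203)
top red (135, 133, 10, 9) ((681.1505126953125, 336.91845703125), (26.261959075927734, 23.851831436157227), 89.11785888671875)
top red (285, 99, 8, 6) ((782.6605224609375, -95.38003540039062), (13.580699920654297, 20.770444869995117), 9.053112983703613)
wrist blue (0, 18, 178, 28) ((596.0303344726562, 31.825172424316406), (14.155473709106445, 103.98422241210938), 2.7925865650177)
wrist red (318, 214, 40, 89) ((497.3407287597656, -114.9566879272461), (11.24547004699707, 46.498775482177734), 77.106201171875)
wrist red (286, 208, 26, 74) ((504.1270751953125, -94.98514556884766), (36.36690902709961, 9.991220474243164), 0.5739595293998718)
```

View pics/s8.png

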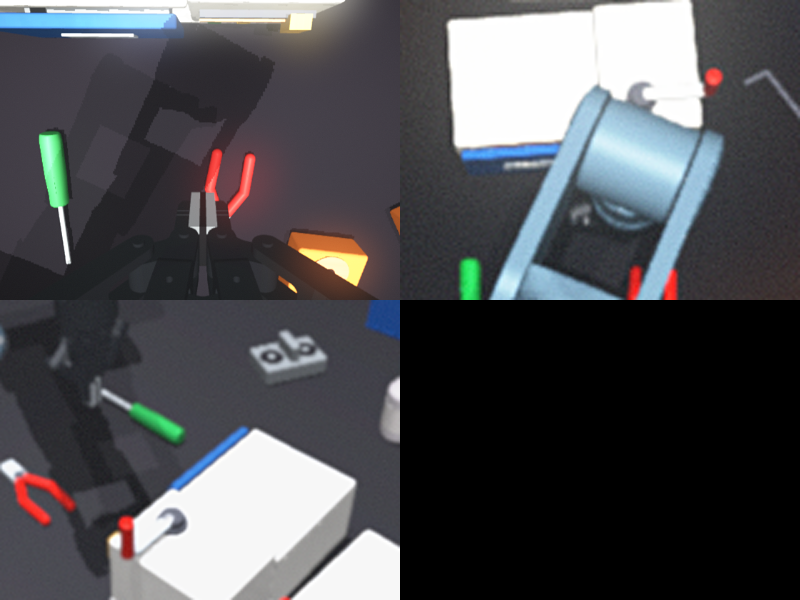

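All ten pictures are used. The last one shows the blue panel flush with the feeder front (top view, (510,158)), so the drawer is home. The lever post is at about (0.664, -0.1995). Next is the lever path.

Run:
```python
from h import *
t=load('top');o=ctrl.get_obs();print(o['q'].round(2),o['eef_pos'])
print('hub',[ (onz(t,296.8,148,z)*1000).round(0) for z in (.134,.15)])
y=np.radians(4);P0=np.array([664,-199.5]);piv=P0+80*np.array([-np.sin(y),np.cos(y)]);print('pivot',piv)
for d in range(0,78,7):
    a=y-np.pi/2-np.radians(d);print(d,(piv+80*np.array([np.cos(a),np.sin(a)])).round(1), end='; ')
```

```text
[-0.42  0.04  1.84  0.    1.26  1.09] [ 0.49043973 -0.0875672   0.16220006]
hub [array([ 656., -119.,  134.]), array([ 651., -118.,  150.])]
pivot [ 658.4194821  -119.69487598]
0 [ 664.  -199.5]; 7 [ 654.2 -199.6]; 14 [ 644.5 -198.5]; 21 [ 635.  -196.2]; 28 [ 625.9 -192.8]; 35 [ 617.2 -188.3]; 42 [ 609.2 -182.7]; 49 [ 601.9 -176.3]; 56 [ 595.4 -168.9]; 63 [ 589.8 -160.9]; 70 [ 585.3 -152.2]; 77 [ 581.9 -143.1];
```

>>> servo_tool(
  steps=[
    {"dx":0,"dy":-0.08,"dz":0.2,"wx":0,"wy":0,"wz":0.038},
    {"dx":0.1,"dy":-0.16,"dz":0.4,"wx":0,"wy":0,"wz":0.076},
    {"dx":0.3,"dy":-0.24,"dz":0.45,"wx":0,"wy":0,"wz":0.114},
    {"dx":0.45,"dy":-0.32,"dz":0.45,"wx":0,"wy":0,"wz":0.152},
    {"dx":0.6,"dy":-0.4,"dz":0.45,"wx":0,"wy":0,"wz":0.19},
  ],
  jaw=0.45,
)

```text
time_s: 16.32
eef_pos: [0.5495, -0.1253, 0.2045]
eef_rot: [-0.0, 0.945, 0.327, 0.0]
wrist_force: [-0.0, 0.6, -0.5]
opening: 0.453
grasp_force: 0.0
```

>>> servo_tool(
  steps=[
    {"dx":0.14,"dy":-0.08,"dz":0,"wx":0,"wy":0,"wz":0.038},
    {"dx":0.28,"dy":-0.16,"dz":0,"wx":0,"wy":0,"wz":0.076},
    {"dx":0.42,"dy":-0.24,"dz":0,"wx":0,"wy":0,"wz":0.114},
    {"dx":0.56,"dy":-0.32,"dz":0,"wx":0,"wy":0,"wz":0.152},
    {"dx":0.7,"dy":-0.42,"dz":0,"wx":0,"wy":0,"wz":0.19},
  ],
)

```text
time_s: 16.73
eef_pos: [0.619, -0.1666, 0.2032]
eef_rot: [-0.001, 0.807, 0.591, -0.0]
wrist_force: [-0.5, -0.3, 0.0]
opening: 0.45
grasp_force: 0.0
```

>>> servo_tool(
  steps=[
    {"dx":0.14,"dy":-0.08,"dz":0,"wx":0,"wy":0,"wz":0.038},
    {"dx":0.28,"dy":-0.16,"dz":0,"wx":0,"wy":0,"wz":0.076},
    {"dx":0.4,"dy":-0.24,"dz":0,"wx":0,"wy":0,"wz":0.114},
    {"dx":0.4,"dy":-0.29,"dz":0,"wx":0,"wy":0,"wz":0.122},
    {"dx":0.4,"dy":-0.29,"dz":0,"wx":0,"wy":0,"wz":0.122},
  ],
)

```text
time_s: 17.15
eef_pos: [0.6586, -0.1966, 0.2027]
eef_rot: [-0.001, 0.682, 0.731, -0.0]
wrist_force: [-0.4, -0.1, -0.5]
opening: 0.447
grasp_force: 0.0
```

Run:
```python
from h import *
o=ctrl.get_obs();print(o['time_s'],o['eef_pos'],o['eef_rot'].round(3),o['q'].round(2),o['opening'])
w=cam('wrist');s=cam('scene')
print('cam',ray(w,0,0)[0]*1000)
hs=cv2.cvtColor(w['frame'],cv2.COLOR_RGB2HSV).astype(int);m=((hs[...,0]<6)|(hs[...,0]>174))&(hs[...,1]>150)&(hs[...,2]>60)
for k in cv2.findContours(m.astype(np.uint8),cv2.RETR_EXTERNAL,cv2.CHAIN_APPROX_NONE)[0]:
    if len(k)>12: print(cv2.boundingRect(k),cv2.minAreaRect(np.array([onz(w,u,v,.184)[:2]*1000 for u,v in k[:,0]],np.float32)))
print('expected post top in wrist',proj(w,[.664,-.1995,.184]),proj(w,[.664,-.1995,.134]))
```

```text
17.15 [ 0.65863168 -0.19663238  0.20272253] [-0.001  0.682  0.731 -0.   ] [-0.46  0.42  1.29  0.    1.43 -0.53] 0.4471024918408302
cam [ 653.11488036 -113.95014267  381.53016599]
(274, 216, 31, 36) ((661.4180297851562, -194.03846740722656), (16.94392204284668, 21.212846755981445), 4.109707832336426)
(0, 83, 83, 37) ((531.3334350585938, -134.0677032470703), (11.872376441955566, 40.72554397583008), 78.04144287109375)
(497, 60, 30, 39) ((765.22705078125, -104.44274139404297), (12.522488594055176, 17.706546783447266), 2.7826128005981445)
(0, 44, 82, 27) ((533.7041625976562, -110.50110626220703), (39.964561462402344, 10.818509101867676), 1.768146276473999)
expected post top in wrist (np.float64(292.82477969204564), np.float64(242.9923760773164)) (np.float64(291.3120889602074), np.float64(214.02881532204592))
```

The wrist view puts the post at (0.661, -0.197), which agrees with the top view, and it sits centred between the open fingers. I'm descending around it.

>>> servo_tool(
  steps=[
    {"dx":0.04,"dy":-0.015,"dz":-0.1,"wx":0,"wy":0,"wz":0},
    {"dx":0.04,"dy":-0.015,"dz":-0.2,"wx":0,"wy":0,"wz":0},
    {"dx":0.04,"dy":-0.015,"dz":-0.3,"wx":0,"wy":0,"wz":0},
    {"dx":0.04,"dy":-0.015,"dz":-0.4,"wx":0,"wy":0,"wz":0},
    {"dx":0.04,"dy":-0.015,"dz":-0.5,"wx":0,"wy":0,"wz":0},
  ],
)

```text
time_s: 17.67
eef_pos: [0.662, -0.1983, 0.1534]
eef_rot: [-0.001, 0.682, 0.731, -0.0]
wrist_force: [0.5, -0.3, -0.8]
opening: 0.451
grasp_force: 0.0
```

>>> servo_tool(
  steps=[
    {"dx":0,"dy":0,"dz":-0.08,"wx":0,"wy":0,"wz":0},
    {"dx":0,"dy":0,"dz":-0.16,"wx":0,"wy":0,"wz":0},
    {"dx":0,"dy":0,"dz":-0.24,"wx":0,"wy":0,"wz":0},
    {"dx":0,"dy":0,"dz":-0.32,"wx":0,"wy":0,"wz":0},
    {"dx":0,"dy":0,"dz":-0.38,"wx":0,"wy":0,"wz":0},
  ],
)

```text
time_s: 18.08
eef_pos: [0.6624, -0.1987, 0.1162]
eef_rot: [-0.0, 0.682, 0.731, -0.0]
wrist_force: [-0.8, -0.3, -0.1]
opening: 0.449
grasp_force: 0.0
```

Run:
```python
from h import *
o=ctrl.get_obs();print(o['time_s'],o['eef_pos'],o['wrist_force'])
w=cam('wrist');print('cam',ray(w,0,0)[0]*1000)
hs=cv2.cvtColor(w['frame'],cv2.COLOR_RGB2HSV).astype(int);m=((hs[...,0]<6)|(hs[...,0]>174))&(hs[...,1]>150)&(hs[...,2]>60)
for k in cv2.findContours(m.astype(np.uint8),cv2.RETR_EXTERNAL,cv2.CHAIN_APPROX_NONE)[0]:
    if len(k)>12: print(cv2.boundingRect(k))
g=w['frame'].mean(2)
for v in (240,260,280): print(v,' '.join(f'{u}:{g[v,u]:.0f}' for u in range(180,390,6)))
```

```text
18.0833 [ 0.66238952 -0.19867594  0.11615102] [-0.75920366 -0.26760562 -0.08011548]
cam [ 656.67510587 -115.7916823   294.84088456]
(257, 255, 50, 96)
(0, 107, 18, 21)
(0, 43, 13, 21)
240 180:34 186:38 192:40 198:40 204:43 210:44 216:47 222:49 228:51 234:52 240:54 246:54 252:56 258:56 264:56 270:143 276:142 282:140 288:145 294:145 300:62 306:44 312:43 318:41 324:39 330:39 336:37 342:39 348:37 354:35 360:35 366:35 372:35 378:36 384:33
260 180:34 186:34 192:34 198:35 204:37 210:37 216:39 222:40 228:39 234:40 240:43 246:43 252:44 258:44 264:43 270:46 276:47 282:47 288:48 294:45 300:39 306:33 312:31 318:30 324:29 330:29 336:28 342:29 348:28 354:27 360:27 366:27 372:29 378:28 384:36
280 180:31 186:31 192:32 198:33 204:32 210:34 216:40 222:71 228:72 234:19 240:34 246:35 252:37 258:36 264:34 270:38 276:40 282:40 288:40 294:39 300:37 306:34 312:34 318:34 324:33 330:18 336:19 342:69 348:70 354:23 360:21 366:22 372:22 378:32 384:32
```

The post is centred between the pads (post columns 257–307, pads at 231 and 333). I'm narrowing the jaw to a loose cage and swinging along the arc.

>>> servo_tool(
  steps=[
    {"dx":0,"dy":0,"dz":0,"wx":0,"wy":0,"wz":0},
    {"dx":0,"dy":0,"dz":0,"wx":0,"wy":0,"wz":0},
    {"dx":-0.056,"dy":-0.002,"dz":0,"wx":0,"wy":0,"wz":-0.022},
    {"dx":-0.125,"dy":0.001,"dz":0,"wx":0,"wy":0,"wz":-0.05},
    {"dx":-0.195,"dy":0.01,"dz":0,"wx":0,"wy":0,"wz":-0.078},
  ],
  jaw=0.3,
)

```text
time_s: 18.55
eef_pos: [0.644, -0.198, 0.1181]
eef_rot: [0.001, 0.768, 0.64, 0.001]
wrist_force: [2.5, 0.7, -2.5]
opening: 0.301
grasp_force: 1.1
```

>>> servo_tool(
  steps=[
    {"dx":-0.095,"dy":0.023,"dz":0,"wx":0,"wy":0,"wz":-0.039},
    {"dx":-0.186,"dy":0.057,"dz":0,"wx":0,"wy":0,"wz":-0.078},
    {"dx":-0.273,"dy":0.102,"dz":0,"wx":0,"wy":0,"wz":-0.117},
    {"dx":-0.353,"dy":0.158,"dz":0,"wx":0,"wy":0,"wz":-0.156},
    {"dx":-0.353,"dy":0.158,"dz":0,"wx":0,"wy":0,"wz":-0.156},
  ],
)

```text
time_s: 18.97
eef_pos: [0.6077, -0.1821, 0.1183]
eef_rot: [0.001, 0.9, 0.435, 0.0]
wrist_force: [2.8, -1.2, -2.5]
opening: 0.299
grasp_force: 1.5
```

>>> servo_tool(
  steps=[
    {"dx":-0.073,"dy":0.064,"dz":0,"wx":0,"wy":0,"wz":-0.039},
    {"dx":-0.138,"dy":0.138,"dz":0,"wx":0,"wy":0,"wz":-0.078},
    {"dx":-0.194,"dy":0.218,"dz":0,"wx":0,"wy":0,"wz":-0.117},
    {"dx":-0.194,"dy":0.218,"dz":0,"wx":0,"wy":0,"wz":-0.117},
    {"dx":-0.194,"dy":0.218,"dz":0,"wx":0,"wy":0,"wz":-0.117},
  ],
)

```text
time_s: 19.38
eef_pos: [0.5892, -0.1615, 0.1183]
eef_rot: [0.001, 0.963, 0.268, 0.001]
wrist_force: [0.0, -5.2, 0.5]
opening: 0.301
grasp_force: 2.2
```

>>> servo_tool(
  steps=[
    {"dx":-0.012,"dy":0.022,"dz":0,"wx":0,"wy":0,"wz":-0.01},
    {"dx":-0.023,"dy":0.043,"dz":0,"wx":0,"wy":0,"wz":-0.02},
    {"dx":-0.034,"dy":0.065,"dz":0,"wx":0,"wy":0,"wz":-0.03},
    {"dx":-0.045,"dy":0.087,"dz":0,"wx":0,"wy":0,"wz":-0.039},
    {"dx":-0.045,"dy":0.087,"dz":0,"wx":0,"wy":0,"wz":-0.039},
  ],
)

```text
time_s: 19.8
eef_pos: [0.5847, -0.1531, 0.1182]
eef_rot: [0.001, 0.978, 0.208, 0.0]
wrist_force: [-0.2, -5.7, 1.5]
opening: 0.302
grasp_force: 2.4
```

>>> servo_tool(
  steps=[
    {"dx":-0.005,"dy":0.01,"dz":0,"wx":0,"wy":0,"wz":-0.004},
    {"dx":-0.01,"dy":0.02,"dz":0,"wx":0,"wy":0,"wz":-0.008},
    {"dx":-0.012,"dy":0.03,"dz":0,"wx":0,"wy":0,"wz":-0.012},
    {"dx":-0.015,"dy":0.035,"dz":0,"wx":0,"wy":0,"wz":-0.016},
    {"dx":-0.015,"dy":0.035,"dz":0,"wx":0,"wy":0,"wz":-0.016},
  ],
)

```text
time_s: 20.22
eef_pos: [0.5834, -0.1499, 0.1182]
eef_rot: [0.001, 0.983, 0.184, 0.001]
wrist_force: [-0.7, -5.6, 1.5]
opening: 0.294
grasp_force: 2.4
```

Not at the stop yet, so I'm going on in small steps.

>>> servo_tool(
  steps=[
    {"dx":-0.004,"dy":0.01,"dz":0,"wx":0,"wy":0,"wz":-0.004},
    {"dx":-0.008,"dy":0.02,"dz":0,"wx":0,"wy":0,"wz":-0.008},
    {"dx":-0.011,"dy":0.03,"dz":0,"wx":0,"wy":0,"wz":-0.012},
    {"dx":-0.012,"dy":0.035,"dz":0,"wx":0,"wy":0,"wz":-0.014},
    {"dx":-0.012,"dy":0.035,"dz":0,"wx":0,"wy":0,"wz":-0.014},
  ],
)

```text
time_s: 20.63
eef_pos: [0.5822, -0.1467, 0.1182]
eef_rot: [0.002, 0.987, 0.162, 0.0]
wrist_force: [-0.4, -7.4, 1.8]
opening: 0.302
grasp_force: 2.9
```

Run:
```python
from h import *
o=ctrl.get_obs();print(o['eef_pos'],o['wrist_force'])
w=cam('wrist');s=cam('scene')
hs=cv2.cvtColor(s['frame'],cv2.COLOR_RGB2HSV).astype(int);m=((hs[...,0]<6)|(hs[...,0]>174))&(hs[...,1]>150)&(hs[...,2]>60)
for k in cv2.findContours(m.astype(np.uint8),cv2.RETR_EXTERNAL,cv2.CHAIN_APPROX_NONE)[0]:
    if len(k)>8: print(cv2.boundingRect(k))
y=np.radians(4)
for d in (62,66,69,72):
    a=y-np.pi/2-np.radians(d);p=np.array([.6575+.08*np.cos(a),-.119+.08*np.sin(a)]);print(d,p.round(4),[np.round(proj(s,[*p,z]),1) for z in (.184,.164,.134)])
p=[.664,-.1995];print('rest',[np.round(proj(s,[*p,z]),1) for z in (.184,.134)])
```

```text
[ 0.58219462 -0.14670627  0.11818958] [-0.38497885 -7.35380513  1.75793079]
(367, 299, 8, 7)
(237, 237, 31, 26)
(281, 234, 8, 18)
(431, 179, 10, 9)
62 [ 0.5897 -0.1614] [array([281.8, 236.6]), array([282. , 242.7]), array([282.4, 251.6])]
66 [ 0.5869 -0.1566] [array([282.4, 235. ]), array([282.7, 241.1]), array([283. , 250.1])]
69 [ 0.585  -0.1528] [array([283. , 233.9]), array([283.2, 240. ]), array([283.6, 248.9])]
72 [ 0.5833 -0.149 ] [array([283.7, 232.7]), array([283.9, 238.9]), array([284.2, 247.8])]
rest [array([292.7, 261. ]), array([293. , 276.2])]
```

>>> servo_tool(
  steps=[
    {"dx":-0.003,"dy":0.01,"dz":0,"wx":0,"wy":0,"wz":-0.004},
    {"dx":-0.006,"dy":0.02,"dz":0,"wx":0,"wy":0,"wz":-0.008},
    {"dx":-0.008,"dy":0.025,"dz":0,"wx":0,"wy":0,"wz":-0.01},
    {"dx":-0.008,"dy":0.025,"dz":0,"wx":0,"wy":0,"wz":-0.01},
    {"dx":-0.008,"dy":0.025,"dz":0,"wx":0,"wy":0,"wz":-0.01},
  ],
)

```text
time_s: 21.15
eef_pos: [0.5824, -0.1462, 0.1183]
eef_rot: [0.003, 0.989, 0.147, 0.001]
wrist_force: [3.0, -12.8, -3.1]
opening: 0.3
grasp_force: 6.6
```

>>> servo_tool(
  steps=[
    {"dx":-0.003,"dy":0.01,"dz":0,"wx":0,"wy":0,"wz":-0.004},
    {"dx":-0.006,"dy":0.02,"dz":0,"wx":0,"wy":0,"wz":-0.008},
    {"dx":-0.006,"dy":0.02,"dz":0,"wx":0,"wy":0,"wz":-0.008},
    {"dx":-0.006,"dy":0.02,"dz":0,"wx":0,"wy":0,"wz":-0.008},
    {"dx":-0.006,"dy":0.02,"dz":0,"wx":0,"wy":0,"wz":-0.008},
  ],
)

```text
time_s: 21.57
eef_pos: [0.5826, -0.1458, 0.1184]
eef_rot: [0.004, 0.991, 0.134, 0.002]
wrist_force: [7.1, -18.4, -5.3]
opening: 0.302
grasp_force: 9.5
```

That's the stop: the TCP no longer advances and the force rises stiffly to 18 N. I'm letting the lever back, following it to rest.

>>> servo_tool(
  steps=[
    {"dx":0.041,"dy":-0.115,"dz":0,"wx":0,"wy":0,"wz":0.039},
    {"dx":0.086,"dy":-0.202,"dz":0,"wx":0,"wy":0,"wz":0.078},
    {"dx":0.142,"dy":-0.282,"dz":0,"wx":0,"wy":0,"wz":0.117},
    {"dx":0.207,"dy":-0.356,"dz":0,"wx":0,"wy":0,"wz":0.156},
    {"dx":0.207,"dy":-0.356,"dz":0,"wx":0,"wy":0,"wz":0.166},
  ],
)

```text
time_s: 21.98
eef_pos: [0.603, -0.1781, 0.1181]
eef_rot: [0.002, 0.922, 0.388, 0.001]
wrist_force: [1.7, -4.4, 1.7]
opening: 0.301
grasp_force: 1.9
```

>>> servo_tool(
  steps=[
    {"dx":0.073,"dy":-0.064,"dz":0,"wx":0,"wy":0,"wz":0.039},
    {"dx":0.153,"dy":-0.12,"dz":0,"wx":0,"wy":0,"wz":0.078},
    {"dx":0.24,"dy":-0.165,"dz":0,"wx":0,"wy":0,"wz":0.117},
    {"dx":0.331,"dy":-0.199,"dz":0,"wx":0,"wy":0,"wz":0.156},
    {"dx":0.426,"dy":-0.222,"dz":0,"wx":0,"wy":0,"wz":0.194},
  ],
)

```text
time_s: 22.4
eef_pos: [0.6447, -0.1983, 0.1177]
eef_rot: [0.0, 0.762, 0.647, 0.001]
wrist_force: [0.8, 1.4, -0.1]
opening: 0.295
grasp_force: 0.6
```

>>> servo_tool(
  steps=[
    {"dx":0.05,"dy":-0.007,"dz":0,"wx":0,"wy":0,"wz":0.02},
    {"dx":0.097,"dy":-0.011,"dz":0,"wx":0,"wy":0,"wz":0.039},
    {"dx":0.146,"dy":-0.012,"dz":0,"wx":0,"wy":0,"wz":0.058},
    {"dx":0.195,"dy":-0.01,"dz":0,"wx":0,"wy":0,"wz":0.078},
    {"dx":0.195,"dy":-0.01,"dz":0,"wx":0,"wy":0,"wz":0.078},
  ],
)

```text
time_s: 22.82
eef_pos: [0.6638, -0.1987, 0.1173]
eef_rot: [0.0, 0.679, 0.734, 0.0]
wrist_force: [-0.1, -0.0, -0.5]
opening: 0.295
grasp_force: 0.0
```

>>> servo_tool(
  steps=[
    {"dx":0,"dy":0,"dz":0,"wx":0,"wy":0,"wz":0},
    {"dx":0,"dy":0,"dz":0,"wx":0,"wy":0,"wz":0},
    {"dx":0,"dy":0,"dz":0,"wx":0,"wy":0,"wz":0},
    {"dx":0,"dy":0,"dz":0.1,"wx":0,"wy":0,"wz":0},
    {"dx":0,"dy":0,"dz":0.25,"wx":0,"wy":0,"wz":0},
  ],
  jaw=0.45,
)

```text
time_s: 23.23
eef_pos: [0.6612, -0.1981, 0.1409]
eef_rot: [-0.002, 0.682, 0.731, -0.001]
wrist_force: [0.1, -0.2, 0.9]
opening: 0.449
grasp_force: 0.0
```

>>> servo_tool(
  steps=[
    {"dx":0,"dy":0,"dz":0.2,"wx":0,"wy":0,"wz":0},
    {"dx":0,"dy":0,"dz":0.5,"wx":0,"wy":0,"wz":0},
    {"dx":0,"dy":0,"dz":0.8,"wx":0,"wy":0,"wz":0},
    {"dx":-0.2,"dy":0,"dz":0.9,"wx":0,"wy":0,"wz":0},
    {"dx":-0.5,"dy":0,"dz":0.9,"wx":0,"wy":0,"wz":0},
  ],
)

```text
time_s: 23.65
eef_pos: [0.6154, -0.1998, 0.2378]
eef_rot: [0.004, 0.682, 0.731, 0.001]
wrist_force: [-0.5, -0.4, 0.6]
opening: 0.451
grasp_force: 0.0
```

>>> servo_tool(
  steps=[
    {"dx":-0.3,"dy":-0.1,"dz":0,"wx":0,"wy":0,"wz":0},
    {"dx":-0.6,"dy":-0.2,"dz":0,"wx":0,"wy":0,"wz":0},
    {"dx":-0.9,"dy":-0.4,"dz":0,"wx":0,"wy":0,"wz":0},
    {"dx":-1.0,"dy":-0.7,"dz":0,"wx":0,"wy":0,"wz":0},
    {"dx":-1.0,"dy":-1.0,"dz":0,"wx":0,"wy":0,"wz":0},
  ],
)

```text
time_s: 24.07
eef_pos: [0.5105, -0.2991, 0.2339]
eef_rot: [0.001, 0.682, 0.731, -0.0]
wrist_force: [1.3, -0.3, 0.5]
opening: 0.448
grasp_force: 0.0
```

Run:
```python
from h import *
o=ctrl.get_obs();print(o['time_s'],o['eef_pos'],o['wrist_force'])
for n,z in (('top',.184),('scene',.184)):
    c0=load('top') if n=='top' else None
    c=cam(n);hs=cv2.cvtColor(c['frame'],cv2.COLOR_RGB2HSV).astype(int)
    for nm,m in (('red',((hs[...,0]<6)|(hs[...,0]>174))&(hs[...,1]>150)&(hs[...,2]>90)),('blue',(hs[...,0]>98)&(hs[...,0]<118)&(hs[...,1]>130)&(hs[...,2]>100))):
        for k in cv2.findContours(m.astype(np.uint8),cv2.RETR_EXTERNAL,cv2.CHAIN_APPROX_NONE)[0]:
            if len(k)>12: print(n,nm,cv2.boundingRect(k),np.array(cv2.minAreaRect(np.array([onz(c,u,v,.184 if nm=='red' else .1)[:2]*1000 for u,v in k[:,0]],np.float32))[0]).round(0))
```

```text
24.0667 [ 0.51053467 -0.2991035   0.23394445] [ 1.25429522 -0.34785461  0.53268498]
top red (291, 216, 6, 19) [ 418. -100.]
top red (322, 138, 7, 7) [ 661. -198.]
top red (135, 133, 10, 9) [681. 337.]
top red (285, 100, 8, 5) [781. -95.]
top blue (397, 181, 9, 5) [ 552. -435.]
top blue (79, 178, 1, 8) [572. 539.]
top blue (225, 167, 53, 7) [598.  20.]
top blue (13, 136, 66, 80) [592. 642.]
top blue (390, 57, 53, 71) [ 843. -501.]
scene red (367, 299, 8, 7) [ 856. -170.]
scene red (289, 258, 7, 21) [ 677. -215.]
scene red (238, 237, 30, 26) [ 565. -238.]
scene red (431, 179, 10, 9) [734. 274.]
scene blue (198, 377, 92, 43) [ 792. -455.]
scene blue (154, 327, 76, 87) [ 667. -488.]
scene blue (314, 213, 40, 32) [602.  21.]
scene blue (413, 123, 85, 63) [629. 580.]
scene blue (0, 102, 73, 65) [-532. -335.]
scene blue (77, 93, 13, 8) [-681.  -87.]
scene blue (104, 76, 39, 21) [-627.   67.]
scene blue (225, 42, 19, 26) [-578.  638.]
scene blue (278, 25, 16, 55) [-445.  853.]
scene blue (307, 0, 112, 101) [-230. 1250.]
scene blue (277, 0, 9, 11) [-1005.  1366.]
scene blue (224, 0, 16, 19) [-1179.  1107.]
scene blue (77, 0, 55, 39) [-1666.   552.]
scene blue (0, 0, 73, 97) [-1669.   101.]
```

The lever post is back at its rest pixels in both views. The panel is still home, 106 mm in from where it started, and the robot is clear.

```bash
python3 -c "
from bench import workorder
print(workorder.hand_in())"
```

```text
the job is handed in; nothing more can be done
None
```

I set the full orange cassette flat in the drawer, pushed the drawer home past its detent, swung the lever to its stop and let it spring back, and handed the job in at about 24 s; no verdict was returned.

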